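Loose cleaner tablets back into the child-resistant bottle

TASK

Gather up the cleaner tablets for safe keeping: some lie loose on the tray and one is left under the clear snap cover of the dosing dish. Prise that cover up with the flat lever, not with the fingers, and leave it standing wide open; press down and twist the cap off the child-resistant bottle, set it right way up on the tray, and put every tablet into the bottle. Then press and twist the cap back on until it locks, and leave the lever lying on the tray and the other things where they were.

Things in the scene. Friction and masses are not known exactly. Their poses are not given: they have to be found in the camera images.
- bottle: Frosted plastic bottle, round, 76 mm across, 82 mm tall without its cap, fixed upright on the tray. Origin: centre of its underside, z up. Its floor is 4 mm thick, inside width 70 mm. Round the neck are three bayonet hooks for the cap, the same every 120 degrees.
- cap: White twist cap, 70 mm across, 39 mm tall, 60 g: skirt and top plate 20 mm high with a grip bar on top. Origin: centre of the skirt's lower rim, z up. Starts locked on the bottle. To open: push it down 5 to 7 mm (16 to 20 N), hold it down, turn it anticlockwise from above by 65 degrees (1.13 rad; it is free from 53 to 77, a stop at 77), let it rise 10 mm and lift it off.
- dish: Grey dosing dish fixed on the tray: flat block 80 mm (x) by 104 mm (y) by 22 mm high, origin at the centre of its underside, front at -x. A tablet lies near the middle of its top under a clear cover, 74 by 96 by 21 mm. Beside the prise tab, at y = -34 and +34 mm, stand two catch posts 12 mm wide, reaching to x = -52 mm and 37 mm high. The tray's floor is 4 mm above the work surface.
- cover (a joint): Angle of the clear cover: 0 shut, 1.57 upright, 1.95 fully open, leaning away. Two spring catches hold it shut: about 4 to 5 N up at the tab frees it within the first 0.1 rad; after that it turns lightly (about 0.5 to 1 N at the tab) and stays where it is left.
- cover_tab (a point): Middle of the front end of the white prise tab on the cover's front edge, at mid-thickness; shut, it is 59 mm in front (-x) of the dish's origin and 26.5 mm above it. The tab is 40 mm wide (y) and 4 mm thick and overhangs the block's front by 19 mm; the 24 mm below it is open. It is 96 mm from the hinge line.
- lever: Flat lever lying on the tray, 115 mm long, 60 g: black handle 75 mm long, 18 mm wide, 20 mm thick, then a steel blade 40 mm long, 18 mm wide and 4 mm thick at mid-thickness, pointing along the lever's +x. Origin: centre of the width, on the underside, 65 mm behind the blade's end (the handle runs from 50 mm behind the origin to 25 mm ahead of it).
- lever_tip (a point): Middle of the blade's end: 65 mm ahead of the lever's origin and 10 mm above its underside.
- tablet0: The tablet that starts under the dish's cover. Pale round cleaner tablet, 26 mm across, 12 mm thick, 12 g, lying flat; origin: centre of its underside.
- tablet1: A tablet that starts loose on the tray; may be absent. Pale round cleaner tablet, 26 mm across, 12 mm thick, 12 g, lying flat; origin: centre of its underside.
- tablet2: A tablet that starts loose on the tray; may be absent. Pale round cleaner tablet, 26 mm across, 12 mm thick, 12 g, lying flat; origin: centre of its underside.
- tablet3: A tablet that starts loose on the tray; may be absent. Pale round cleaner tablet, 26 mm across, 12 mm thick, 12 g, lying flat; origin: centre of its underside.
- tablet4: A tablet that starts loose on the tray; may be absent. Pale round cleaner tablet, 26 mm across, 12 mm thick, 12 g, lying flat; origin: centre of its underside.
- jug: Bystander, leave alone: ceramic measuring jug, 90 mm across, 95 mm tall; origin under its centre.
- peg0: Bystander, leave alone: wooden clothes peg, 72 mm long; origin under its centre.
- peg1: Bystander, leave alone: wooden clothes peg, 72 mm long; origin under its centre.
- clip: Bystander, leave alone: stainless steel spring clip, 50 by 28 mm, about 16 mm high; origin under its centre.
- wood_knob: Bystander, leave alone: wooden cupboard knob, 38 mm across, 33 mm high; origin under its centre.
- brush: Bystander, leave alone: wooden scrubbing brush, 160 mm long, 26 mm high; origin under its middle.
- bottle_mouth (a point): On the bottle's axis, 93 mm above its origin: level with the top of the white sprung sealing sleeve in the mouth when the cap is off. Mouth and sleeve are 41 mm wide inside; the sleeve is 47 mm across outside.
- bottle_lock (a point): On the bottle's axis, 74 mm above its origin, same axes: where the cap's origin is when locked, with cap yaw equal to this yaw (or plus 120 or 240 degrees). To close: set the cap on the sleeve turned 65 degrees anticlockwise from locked (cap origin then 3 mm above this point), push it down to 7 mm below this point, turn clockwise 65 degrees (stop 5 degrees beyond), let it rise into the notches.
- seal (a joint): How far the sprung sleeve in the mouth is pushed down: 0 with no cap, 3 mm with the cap locked (8 N), 10 mm at the end of travel (about 19 N).
- cap_bar (a point): Centre of the cap's grip bar, 29.5 mm above the cap's origin. The bar is 54 mm long (along the cap's x), 12 mm thick (along y) and 19 mm high, from 20 to 39 mm above the origin. Inside the skirt three lugs (at the cap's +x, then every 120 degrees) pass between the bottle's hooks when the cap is turned 53 to 77 degrees anticlockwise from locked.
- dish_hinge (a point): Middle of the cover's hinge line, which runs along the dish's y at x = 37 mm, z = 22 mm in the dish's frame.
Not all that is in view belongs to the job. Leave any red or turquoise look-alike of the lever alone.

How it is judged (in metres and radians):
On the way, in this order (a step that is already met when the one before it is completed fails the run):
1. the dish cover stands open (over 1.2 rad) and the cap is off the bottle and down on the tray (value of joint cover above 1.2 rad and height (world z) of cap below 0.03 m and horizontal distance between cap and bottle above 0.06 m), for 0.2 s.
2. every tablet is inside the bottle (horizontal distance between each of tablet0, tablet1, tablet2, tablet3, tablet4 and bottle below 0.036 m and z of each of tablet0, tablet1, tablet2, tablet3, tablet4 in the frame of bottle below 0.058 m), for 0.2 s.
At the end, for the whole second after the job is handed in: All present tablets are inside the bottle (below its neck); the cap is on the bottle, upright and locked: its origin 72.5 to 75.5 mm above the bottle's and within 4 mm of its axis; the dish cover stands open more than 1.2 rad; the lever lies on the tray (origin below 30 mm) at rest (all of step 2 and horizontal distance between cap and bottle below 0.004 m and z of cap in the frame of bottle between 0.0725 and 0.0755 m and angle between cap's own z axis and vertical below 0.05 rad and linear speed of each of cap, lever below 0.02 m/s and value of joint cover above 1.2 rad and height (world z) of lever below 0.03 m); the robot touches nothing.
It fails at once if the fingers themselves push on the dish cover (over 1.5 N) while it is less than 0.5 rad open (contact force between the fingers and cover above 1.5 N and value of joint cover below 0.5 rad).
It fails at once if a bystander (jug, clothes pegs, spring clip, wooden knob, brush) is moved more than 60 mm (distance of any of jug, peg0, peg1, clip, wood_knob, brush from where it was at the start of the episode above 0.06 m).
Of tablet1, tablet2, tablet3, tablet4 only 2 to 4 are there at a start; the rules pass over those that are not, and their reading is None.
At some moment in a run one of tablet1, tablet2, tablet3, tablet4, lever may be knocked a few centimetres aside while the robot is not near it.
It also fails if it takes over 208 s, if anything falls off the work surface, if the arm or the gripper's body presses on something with over 40 N, if the wrist force passes 120 N, or if a joint passes its speed limit or range.

ROBOT

A 6-joint arm with a two-finger parallel gripper is mounted at the origin on the work surface. World frame = base frame: x ahead of the robot, y to its left, z up, the work surface at z = 0. Lengths are in mm, angles in rad, forces in N, time in s.
With the tool pointing down it reaches from about 350 to 875 mm from the base axis. Payload 4.2 kg.
Tool frame: the origin (TCP) lies between the finger pads; the fingertips stand 25 mm ahead of it and the grasp point (between the pads) lies 6 mm ahead of it; z points along the fingers, y is the line along which they close (so a half turn about z gives the same grasp; the last joint's range is limited). The gripper opens to 85 mm and grips with 20 to 120 N. Pads are 22 mm wide; open, the fingers measure 114 mm over their backs; the gripper's body (76 mm by 85 mm) begins 54 mm behind the grasp point. The pads swing forward as they close: fully open they stand 13 mm farther back than shut.
Start: joints at [-1.045, 0.385, 0.008, 0, -1.194, -0.259], TCP at [164.795, -602.861, 256.312] pointing down, gripper open.
Joint ranges: [-3.14, 3.14], [-1.21, 2.06], [-1.07, 1.41], [-3.16, 2.05], [-2.99, -0.16], [-3.1, 3.1]. Speed limits (rad/s): [2.79, 2.79, 3.14, 3.14, 3.14, 3.14].

INTERFACE

Orientations are given as a unit quaternion [x, y, z, w].
In Python, from bench import read_state, get_image, job_done gives the robot as it stands.
- The arm moves only by the tool play_rows, never from a script. Its argument "series" is a list of rows, each a list of 6 numbers: the shift along the world's x, y, z in mm, then the turn, a rotation vector about the world's x, y, z in units of 6 degrees (1.0 is 6 degrees). A call has 1 to 20 rows; each row shifts and turns the commanded pose from where the row before left it; what a row does not reach is not made up. A row lasts 1/12 s, in which the tool goes at most 41.7 mm and 7.16 degrees, less where a joint would pass 70% of its speed; a pose out of reach is approached as far as the arm can. A call is refused whole if a number of a shift passes 41.7 or a number of a turn 1, either way. A call with a gripper value outside its range is refused whole. "gripper" is the opening, from 0 (shut) to 1 (fully open), set as the call begins (left out, the last holds). The fingers move at their own pace and stop on an object; the grip force is fixed at half the most. Time passes only in rows, so rows that do not move let the fingers close. It gives the time, the measured TCP pose, the force, the opening and the grip force at its end, in the units of the state.
- read_state(): the state, without advancing time (a new reading comes with each control period).
- get_image(name): name is "scene" or "top"; returns a dict with "image" (384x512x3 uint8, red, green, blue), "fx", "fy", "cx", "cy" (pixels), "dist_coeffs" ([k1, k2, p1, p2, k3] as OpenCV has them; the pictures are not rectified), "eye" and "rotation" of the camera in the world. Camera axes: x right, y down, z forward; pixel columns grow to the right and rows downward; lengths in mm; the calibration is good to about 2 mm. A picture is of the moment at which its call begins. There is no depth.
- job_done(): hands the job in; it is judged then, once.
The state is a dict: "clock": time; "joints": joint angles; "joint_vel": joint speeds; "joint_efforts": joint torques, N m; "position": TCP position; "ee_rot": TCP orientation; "contact_force": force on the tool from outside, world axes, zero at the start; "wrist_torque": the same for the moment, N m; "gripper_width": finger opening in mm; "grasp_force": force on a finger pad.
Only numpy, scipy, OpenCV 4.12 (cv2) and the standard library are available. Lean on these libraries where they do the work, as an engineer would, in place of code of your own. Each camera call takes 0.05 s, during which the arm holds its last target. There are 200 camera calls.

## Working session

There is one attempt and no reset: what is moved stays moved. The work goes in short steps, Python scripts to look and compute and a tool call to move; the robot and the scene stay as the last step left them, time stands still between calls to the robot, and variables do not carry over. Pictures are saved under pics/ and viewed, at most 17 in all, crops included, and the job is handed in when it is done.

Besides the shell and the picture viewer there is one more tool, called after "Emit:" as name(argument=value, ...), one argument or row to a line, values as JSON. play_rows: Moves the arm, as the interface text tells. Its arguments: {"type":"object","properties":{"series":{"type":"array","items":{"type":"array","items":{"type":"number"}}},"gripper":{"type":"number"}},"required":["series"]}

```bash
ls; mkdir -p pics; cat > h.py <<'E'
import numpy as np, cv2
from bench import read_state, get_image, job_done
def grab(n,save=None):
    d=get_image(n)
    if save: cv2.imwrite('pics/'+save,cv2.cvtColor(d['image'],cv2.COLOR_RGB2BGR))
    return d
def K(d): return np.array([[d['fx'],0,d['cx']],[0,d['fy'],d['cy']],[0,0,1.]])
def ray(d,uv):
    p=cv2.undistortPoints(np.array([[uv]],float),K(d),np.array(d['dist_coeffs'],float))[0,0]
    R=np.array(d['rotation']).reshape(3,3) if np.size(d['rotation'])==9 else None
    return np.array(d['eye'],float),R@np.array([p[0],p[1],1.])
def onz(d,uv,z):
    e,r=ray(d,uv); return e+r*(z-e[2])/r[2]
def proj(d,X):
    R=np.array(d['rotation']).reshape(3,3); rv=cv2.Rodrigues(R.T)[0]; t=-R.T@np.array(d['eye'],float)
    return cv2.projectPoints(np.array(X,float).reshape(-1,1,3),rv,t,K(d),np.array(d['dist_coeffs'],float))[0].reshape(-1,2)
E
python3 - <<'E'
from h import *
for n in('scene','top'):
    d=grab(n,n+'0.png'); print(n,d['eye'],d['rotation'],d['fx'],d['cx'],d['cy'],d['dist_coeffs'])
    im=cv2.imread('pics/'+n+'0.png'); cv2.imwrite('pics/'+n+'0b.png',cv2.resize(im,(800,600),interpolation=cv2.INTER_CUBIC))
s=read_state();print(s)
E
```

```text
pics
scene [900.84446966 421.48125077 782.19316564] [ 0.353297    0.87098288 -0.319296   -0.12091368] 370.4389546966292 256.7503747017225 192.14192364995236 [0.03983509 0.         0.         0.         0.        ]
top [ 3.92464092e+02 -1.32101869e+00  1.32717000e+03] [-0.69862581  0.71442412 -0.03443097  0.01829352] 443.18545714326524 253.42705684593417 187.6685352853769 [-0.15720072  0.          0.          0.          0.        ]
{'clock': 0.1, 'joints': array([-1.04541214e+00,  3.85471529e-01,  6.76861705e-03, -4.19075012e-04,
       -1.19402955e+00, -2.58586801e-01]), 'joint_vel': array([-6.14303100e-04, -2.21667301e-03,  2.71255301e-03,  1.62674242e-03,
       -5.23773473e-05, -1.15354919e-03]), 'joint_efforts': array([-6.08446226e-04, -3.93319881e+01,  1.88929367e+01,  4.19798300e+00,
       -2.61619258e-03,  9.91402885e-06]), 'position': array([ 164.65742917, -602.42604284,  255.34060937]), 'ee_rot': array([-1.32926742e-01,  9.91125374e-01,  9.69046824e-04, -1.89831882e-04]), 'contact_force': array([-0.61615719,  0.45414078, -1.26193367]), 'wrist_torque': array([-0.00600687,  0.03366112, -0.00071812]), 'grasp_force': 0.0, 'gripper_width': 85.36200556340664}
```

View pics/scene0b.png

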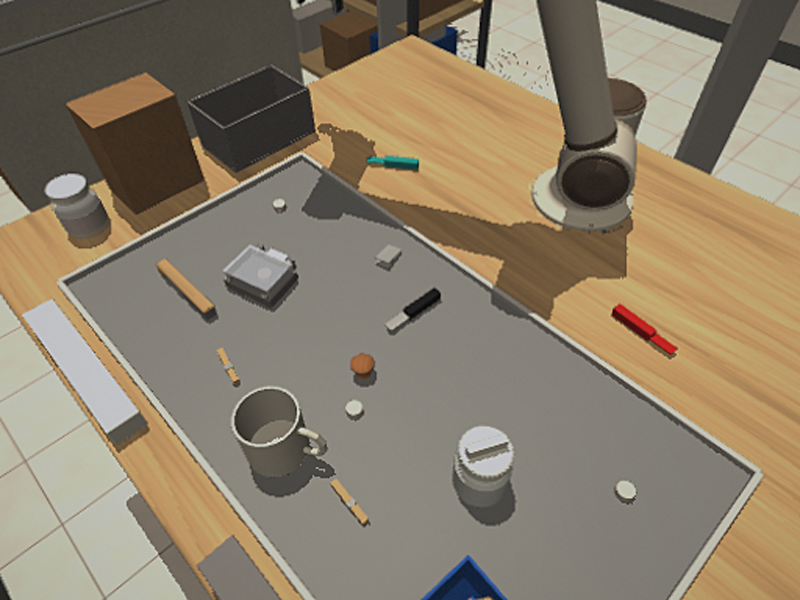

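View pics/top0b.png

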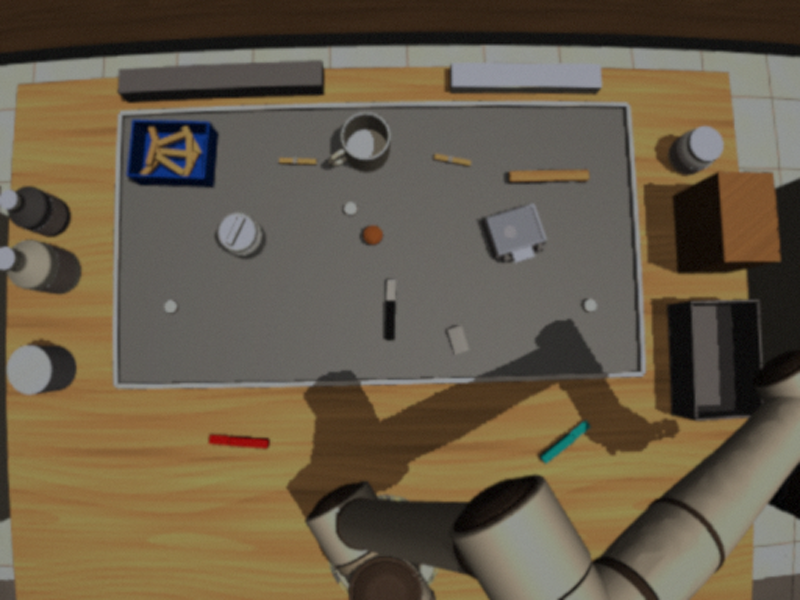

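The top view shows three loose tablets at (350,208), (170,306) and (590,305). The bottle and cap are at (240,232), the dish at (516,235) with its tab towards the robot, and the lever at (390,310) with its blade away from the robot.

```bash
python3 - <<'E'
s=open('h.py').read()
s=s.replace("import numpy as np, cv2","import numpy as np, cv2\nfrom scipy.spatial.transform import Rotation as Ro")
s=s.replace("R=np.array(d['rotation']).reshape(3,3) if np.size(d['rotation'])==9 else None","R=Ro.from_quat(d['rotation']).as_matrix()").replace("R=np.array(d['rotation']).reshape(3,3);","R=Ro.from_quat(d['rotation']).as_matrix();")
s+='''
def blob(d,uv,fn,r=40):
    """contour of the mask fn(rgb) component nearest uv within radius r"""
    im=d['image'].astype(int); m=fn(im).astype(np.uint8)
    yy,xx=np.mgrid[:384,:512]; m[(abs(xx-uv[0])>r)|(abs(yy-uv[1])>r)]=0
    n,l,st,c=cv2.connectedComponentsWithStats(m)
    k=[i for i in range(1,n) if st[i,4]>=8]
    if not k: return None
    i=min(k,key=lambda i:np.hypot(*(c[i]-uv)))
    return c[i],st[i,4],(l==i).astype(np.uint8)
'''
open('h.py','w').write(s)
E
python3 - <<'E'
from h import *
t=grab('top');s=grab('scene')
k=.64
im=t['image'].astype(int)
for uv in [(350,208),(170,306),(590,305),(390,290),(390,320),(240,232),(525,255),(510,230)]:
    u,v=int(uv[0]*k),int(uv[1]*k); print(uv,im[v,u],im[v-12,u-14])
white=lambda a:(a.min(2)>125)&(a.max(2)-a.min(2)<40)
whs=lambda a:(a.min(2)>165)
for a,b in [((350,208),(354,408)),((170,306),(625,490)),((590,305),(279,204))]:
    A=blob(t,np.array(a)*k,white,12);B=blob(s,np.array(b)*k,whs,14)
    print('T',A and (A[0],A[1],onz(t,A[0],15).round(1)),B and (B[0],B[1],onz(s,B[0],13).round(1)))
    
# crops enlarged
def crop(d,x,y,w,h,f):return cv2.resize(cv2.cvtColor(d['image'],6-2)[y:y+h,x:x+w],None,fx=f,fy=f,interpolation=cv2.INTER_CUBIC)
a=crop(t,295,120,70,60,5);b=crop(t,130,120,60,60,5); c=crop(s,135,145,70,60,5);e=crop(s,280,260,60,60,5)
cv2.imwrite('pics/c1.png',np.vstack([np.hstack([a,b]),np.hstack([c,e])]))
E
```

```text
(350, 208) [147 150 146] [102 100  94]
(170, 306) [148 150 147] [96 93 88]
(590, 305) [148 151 148] [105 102  98]
(390, 290) [142 137 129] [102 102  97]
(390, 320) [12 11 12] [106 105  99]
(240, 232) [103 105 107] [97 94 90]
(525, 255) [150 151 161] [119 118 125]
(510, 230) [133 130 134] [103 101  97]
T (array([224.14285714, 132.76190476]), np.int32(42), array([657.4,  51.7,  15. ])) (array([225.91044776, 260.23880597]), np.int32(67), array([659.2,  48.8,  13. ]))
T (array([108.69047619, 195.64285714]), np.int32(42), array([475.6, 401.8,  15. ])) (array([400.47, 312.9 ]), np.int32(100), array([477.2, 399.2,  13. ]))
T (array([377.8  , 194.925]), np.int32(40), array([ 460.1, -407.9,   15. ])) (array([178.12, 129.44]), np.int32(25), array([ 461.4, -411.3,   13. ]))
```

View pics/c1.png

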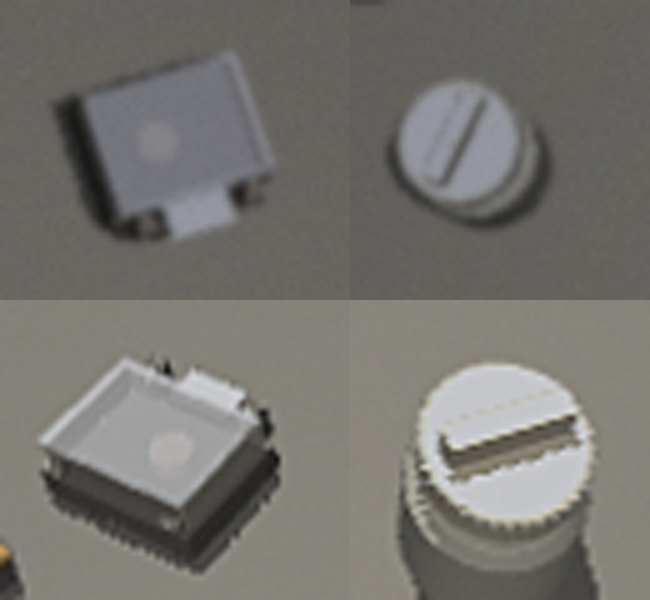

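```bash
python3 - <<'E'
from h import *
t=grab('top');s=grab('scene')
T=lambda x,y:(295+x/5-.4,120+y/5-.4); Tb=lambda x,y:(130+(x-350)/5-.4,120+y/5-.4)
S=lambda x,y:(135+x/5-.4,145+(y-300)/5-.4); Sb=lambda x,y:(280+(x-350)/5-.4,260+(y-300)/5-.4)
p=lambda n,v:print(n,np.round(v,1))
a,b=onz(t,T(173,240),32.5),onz(t,T(240,220),32.5);p('tab front',[a,b]);m=(a+b)/2;p('len',np.linalg.norm(a-b))
q=[onz(t,T(*c),47) for c in[(85,95),(230,55),(272,170),(128,210)]];p('cover',q);p('sz',[np.linalg.norm(q[i]-q[(i+1)%4]) for i in range(4)]);p('ctr',np.mean(q,0))
q=[onz(s,S(*c),47) for c in[(125,360),(42,440),(182,508),(252,425)]];p('coverS',q);p('sz',[np.linalg.norm(q[i]-q[(i+1)%4]) for i in range(4)]);p('ctr',np.mean(q,0))
p('tab scene',[onz(s,S(*c),32.5) for c in[(195,368),(247,388)]])
q=[onz(t,Tb(*c),117) for c in[(470,90),(487,98),(442,188),(425,180)]];p('bar',q);p('ctr',np.mean(q,0))
q=[onz(s,Sb(*c),117) for c in[(440,430),(570,388),(575,415),(447,448)]];p('barS',q);p('ctr',np.mean(q,0))
p('capT',onz(t,Tb(459,140),98));p('capS',onz(s,Sb(505,442),98))
for nm,d,uv in(('t',t,(390,310)),('s',s,(415,310))):
    uv=np.array(uv)*.64
    B=blob(d,uv,lambda a:a.max(2)<(45 if nm=='t' else 50),24)
    if B:
        c=max(cv2.findContours(B[2],0,1)[0],key=len); r=cv2.minAreaRect(c);p(nm,B[0]);print(B[1],r)
        bp=cv2.boxPoints(r);p('box',[onz(d,x,22) for x in bp])
        p('ctr',onz(d,B[0],20))
    B=blob(d,np.array((390,288) if nm=='t' else (398,322))*.64,lambda a:a.min(2)>(120 if nm=='t' else 140),15)
    if B:
        p('blade',[B[1],*onz(d,B[0],16)])
E
```

```text
tab front [[ 543.7 -258.2   32.5]
 [ 555.  -299.1   32.5]]
len 42.4
cover [[ 628.9 -206.3   47. ]
 [ 651.9 -294.1   47. ]
 [ 582.6 -316.3   47. ]
 [ 560.2 -229.2   47. ]]
sz [90.7 72.8 89.8 72.5]
ctr [ 605.9 -261.5   47. ]
coverS [[ 587.3 -316.4   47. ]
 [ 654.7 -296.4   47. ]
 [ 629.2 -202.8   47. ]
 [ 566.7 -225.4   47. ]]
sz [70.3 97.  66.4 93.3]
ctr [ 609.5 -260.2   47. ]
tab scene [[ 556.3 -297.3   32.5]
 [ 544.7 -263.5   32.5]]
bar [[628.  244.  117. ]
 [623.2 234.4 117. ]
 [573.4 259.6 117. ]
 [578.1 269.2 117. ]]
ctr [600.6 251.8 117. ]
barS [[628.9 237.5 117. ]
 [579.4 261.  117. ]
 [586.9 269.6 117. ]
 [632.5 244.3 117. ]]
ctr [606.9 253.1 117. ]
capT [603.2 254.1  98. ]
capS [606.6 253.4  98. ]
t [248.7 204.1]
149 ((249.0, 204.5), (23.0, 6.0), 90.0)
box [[474.4 -10.   22. ]
 [474.  -27.7  22. ]
 [406.2 -26.1  22. ]
 [406.6  -8.5  22. ]]
ctr [441.4 -17.2  20. ]
blade [ 44.  498.3 -22.3  16. ]
s [270.  193.9]
197 ((270.2121887207031, 193.8540802001953), (8.034408569335938, 25.030271530151367), 55.491477966308594)
box [[479.9 -29.9  22. ]
 [405.2 -26.3  22. ]
 [413.6  -1.3  22. ]
 [486.8  -5.6  22. ]]
ctr [446.3 -17.1  20. ]
blade [ 74.  501.8 -23.2  16. ]
```

Dish yaw is about 15.3° with its origin near (607.5, -262.5). The lever origin is near (455.5, -18.5) at yaw about -5.5°, and the cap is near (604, 253). Next I move above the lever.

Emit:
play_rows(
  series=[
    [18.2,36.5,0,0,0,-0.217],
    [18.2,36.5,0,0,0,-0.217],
    [18.2,36.5,0,0,0,-0.217],
    [18.2,36.5,0,0,0,-0.217],
    [18.2,36.5,0,0,0,-0.217],
    [18.2,36.5,0,0,0,-0.217],
    [18.2,36.5,0,0,0,-0.217],
    [18.2,36.5,0,0,0,-0.217],
    [18.2,36.5,0,0,0,-0.217],
    [18.2,36.5,0,0,0,-0.217],
    [18.2,36.5,0,0,0,-0.217],
    [18.2,36.5,0,0,0,-0.217],
    [18.2,36.5,0,0,0,-0.217],
    [18.2,36.5,0,0,0,-0.217],
    [18.2,36.5,0,0,0,-0.217],
    [18.2,36.5,0,0,0,-0.217],
    [0,0,-40,0,0,0],
    [0,0,-40,0,0,0],
    [0,0,-30,0,0,0],
    [0,0,0,0,0,0],
  ],
  gripper=0.6,
)

```text
clock: 1.97
position: [451.8, -19.4, 141.0]
ee_rot: [0.049, 0.999, -0.002, -0.006]
contact_force: [-0.8, -0.2, -0.5]
gripper_width: 51.4
grasp_force: 0.0
```

Emit:
play_rows(
  series=[
    [0,0,-30,0,0,0],
    [0,0,-30,0,0,0],
    [0,0,-25,0,0,0],
    [0,0,-15,0,0,0],
    [0,0,-6,0,0,0],
    [0,0,-3,0,0,0],
    [0,0,0,0,0,0],
    [0,0,0,0,0,0],
  ],
)

```text
clock: 2.63
position: [457.2, -18.6, 38.7]
ee_rot: [0.048, 0.999, 0.0, 0.001]
contact_force: [0.5, 0.8, 0.1]
gripper_width: 51.3
grasp_force: 0.0
```

```bash
python3 - <<'E'
from h import *
s=read_state();print(s['clock'],s['position'],Ro.from_quat(s['ee_rot']).as_matrix().round(4).tolist(),s['gripper_width'],s['contact_force'])
t=grab('top');d=grab('scene')
def crop(d,x,y,w,h,f):return cv2.resize(cv2.cvtColor(d['image'],4)[y:y+h,x:x+w],None,fx=f,fy=f,interpolation=cv2.INTER_CUBIC)
cv2.imwrite('pics/c2.png',np.hstack([crop(t,210,150,80,100,5),crop(d,220,150,80,100,5)]))
E
```

```text
2.6333 [457.22152049 -18.59680552  38.68574283] [[-0.9953, 0.0963, 0.0029], [0.0963, 0.9953, 0.0007], [-0.0028, 0.001, -1.0]] 51.264003593762226 [0.53310262 0.79342127 0.05053224]
```

View pics/c2.png

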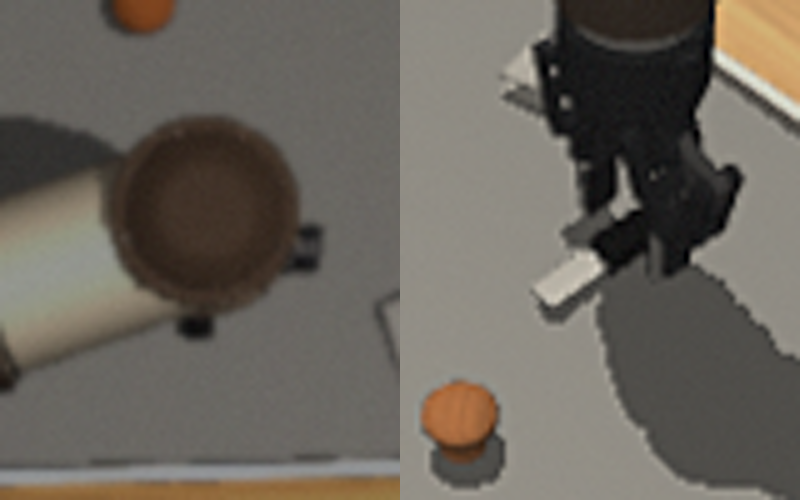

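The fingers straddle the handle (right half, blade at (570,280)). I close and lift.

Emit:
play_rows(
  series=[
    [0,0,-5,0,0,0],
    [0,0,0,0,0,0],
    [0,0,0,0,0,0],
    [0,0,0,0,0,0],
    [0,0,0,0,0,0],
    [0,0,0,0,0,0],
    [0,0,0,0,0,0],
    [0,0,0,0,0,0],
  ],
  gripper=0,
)

```text
clock: 3.4
position: [456.2, -18.8, 32.6]
ee_rot: [0.048, 0.999, 0.0, 0.0]
contact_force: [-0.8, -0.6, 5.5]
gripper_width: 16.4
grasp_force: 58.6
```

Emit:
play_rows(
  series=[
    [0,0,20,0,0,0],
    [0,0,30,0,0,0],
    [0,0,30,0,0,0],
    [0,0,0,0,0,0],
    [0,0,0,0,0,0],
  ],
)

```text
clock: 3.82
position: [456.8, -18.5, 113.5]
ee_rot: [0.049, 0.999, 0.001, 0.002]
contact_force: [-0.5, -1.3, -1.4]
gripper_width: 16.4
grasp_force: 57.9
```

```bash
python3 - <<'E'
from h import *
s=read_state();print(s['clock'],s['position'],Ro.from_quat(s['ee_rot']).as_matrix().round(4).tolist(),s['gripper_width'],s['contact_force'],s['grasp_force'])
d=grab('scene')
def crop(d,x,y,w,h,f):return cv2.resize(cv2.cvtColor(d['image'],4)[y:y+h,x:x+w],None,fx=f,fy=f,interpolation=cv2.INTER_CUBIC)
cv2.imwrite('pics/c3.png',crop(d,220,130,100,90,6))
E
```

```text
3.8167 [456.76747113 -18.49464486 113.49094167] [[-0.9953, 0.0971, 0.0038], [0.0971, 0.9953, 0.0016], [-0.0036, 0.002, -1.0]] 16.42282388843415 [-0.50765771 -1.26948087 -1.38477784] 57.92429566383362
```

View pics/c3.png

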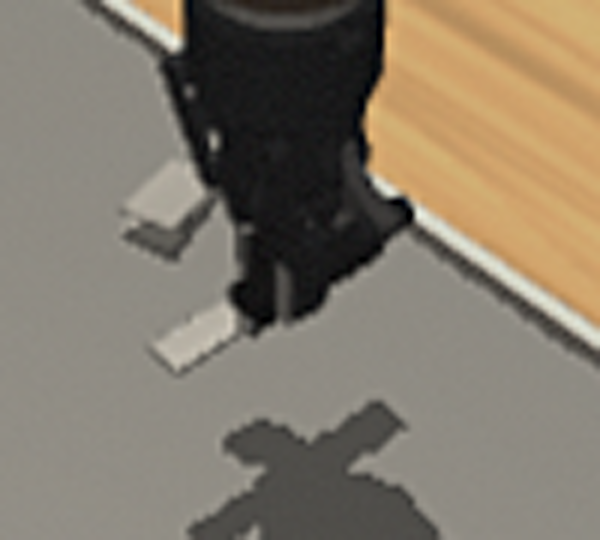

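```bash
python3 - <<'E'
from h import *
d=grab('scene');s=read_state()
for c in [(150,350),(180,372),(240,330)]:
    print(onz(d,(220+c[0]/6-.4,130+c[1]/6-.4),97).round(1))
L=Ro.from_euler('z',-5.57,degrees=True)
tip=(onz(d,(220+150/6-.4,130+350/6-.4),97)+onz(d,(220+180/6-.4,130+372/6-.4),97))/2
print(tip, L.inv().apply(tip-s['position']))
yaw=15.3
D=Ro.from_euler('z',yaw,degrees=True)
O=np.array([607.5,-262.5,4]);
for x in(-100,-43): print('tcp for tip x',x,O+D.apply([x-63,0,0]))
E
```

```text
[522.9 -29.6  97. ]
[522.2 -12.5  97. ]
[489.4 -11.6  97. ]
[522.54263374 -21.03877594  97.        ] [ 67.31214898   4.49164663 -14.47277328]
tcp for tip x -100 [ 450.27714079 -305.51130714    4.        ]
tcp for tip x -43 [ 505.25691364 -290.4705433     4.        ]
```

Emit:
play_rows(
  series=[
    [-1,-36,0,0,0,0.435],
    [-1,-36,0,0,0,0.435],
    [-1,-36,0,0,0,0.435],
    [-1,-36,0,0,0,0.435],
    [-1,-36,0,0,0,0.435],
    [-1,-36,0,0,0,0.435],
    [-1,-36,0,0,0,0.435],
    [-1,-36,0,0,0,0.435],
    [0,0,-20,0,0,0],
    [0,0,-25,0,0,0],
    [0,0,-20,0,0,0],
    [0,0,-10,0,0,0],
    [0,0,0,0,0,0],
    [0,0,0,0,0,0],
  ],
)

```text
clock: 5.08
position: [447.5, -306.6, 36.0]
ee_rot: [-0.134, 0.991, 0.001, -0.001]
contact_force: [0.1, -0.7, -0.5]
gripper_width: 16.7
grasp_force: 58.7
```

```bash
python3 - <<'E'
from h import *
s=read_state();print(s['clock'],s['position'],Ro.from_quat(s['ee_rot']).as_matrix().round(4).tolist(),s['contact_force'],s['grasp_force'])
d=grab('scene')
def crop(d,x,y,w,h,f):return cv2.resize(cv2.cvtColor(d['image'],4)[y:y+h,x:x+w],None,fx=f,fy=f,interpolation=cv2.INTER_CUBIC)
cv2.imwrite('pics/c4.png',crop(d,130,110,110,90,6))
O=np.array([607.5,-262.5,4]);D=Ro.from_euler('z',15.3,degrees=True)
print(D.inv().apply(s['position']+D.apply([65,0,-18.6])-O))
E
```

```text
5.0833 [ 447.48805065 -306.56080136   35.99910202] [[-0.9643, -0.2648, -0.0027], [-0.2648, 0.9643, 0.0008], [0.0024, 0.0015, -1.0]] [ 0.06603605 -0.74908998 -0.53576191] 58.6521577835083
[-100.96717083   -0.27633171   13.39910202]
```

View pics/c4.png

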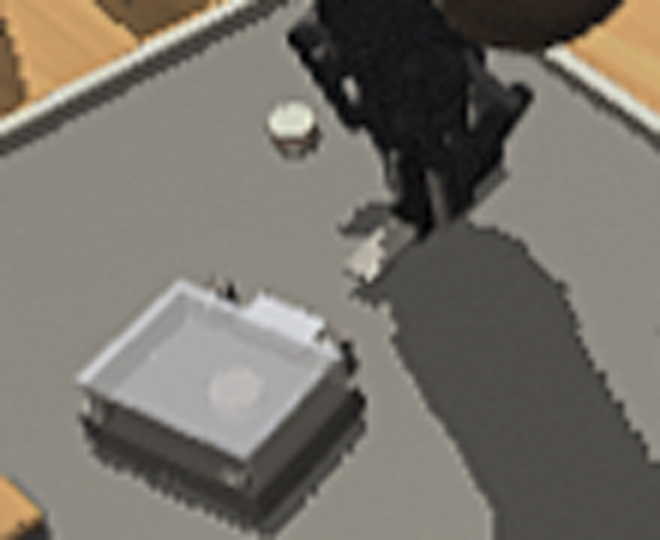

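Emit:
play_rows(
  series=[
    [11,3,0,0,0,0],
    [11,3,0,0,0,0],
    [11,3,0,0,0,0],
    [11,3,0,0,0,0],
    [11,3,0,0,0,0],
    [0,0,0,0,0,0],
    [0,0,3,0,0,0],
    [0,0,3,0,0,0],
    [0,0,0,0,0,0],
  ],
)

```text
clock: 5.88
position: [502.8, -292.0, 44.0]
ee_rot: [-0.133, 0.991, -0.0, 0.0]
contact_force: [0.5, -0.3, -0.1]
gripper_width: 16.4
grasp_force: 58.7
```

```bash
python3 - <<'E'
from h import *
s=read_state();print(s['clock'],s['position'],s['contact_force'])
O=np.array([607.5,-262.5,4]);D=Ro.from_euler('z',15.3,degrees=True)
p=D.inv().apply(s['position']+D.apply([65,0,-18.6])-O);print(p)
th=np.r_[0.03,0.07,0.12,0.18,0.26,np.linspace(.35,1.75,16)]
r=np.interp(th,[0,.5,1.7],[81,85,86])
P=np.c_[37-r*np.cos(th)+2.5*np.sin(th),0*th,22+r*np.sin(th)+2.5*np.cos(th)-2]
P=np.vstack([[p[0],0,p[2]],P]); print(D.apply(np.diff(P,axis=0)).round(1).tolist())
E
```

```text
5.8833 [ 502.82420055 -292.0014329    43.97520177] [ 0.54056483 -0.27978286 -0.10691902]
[-43.75045197  -0.8347035   21.37520177]
[[-0.4, -0.1, 3.6], [-0.1, -0.0, 3.3], [0.1, 0.0, 4.1], [0.4, 0.1, 4.9], [1.0, 0.3, 6.6], [1.7, 0.5, 7.3], [2.5, 0.7, 7.4], [3.4, 0.9, 7.1], [4.3, 1.2, 6.5], [4.9, 1.3, 6.1], [5.4, 1.5, 5.6], [5.9, 1.6, 5.1], [6.4, 1.7, 4.5], [6.7, 1.8, 3.8], [7.1, 1.9, 3.2], [7.3, 2.0, 2.5], [7.5, 2.1, 1.8], [7.7, 2.1, 1.0], [7.7, 2.1, 0.3], [7.7, 2.1, -0.5], [7.6, 2.1, -1.3]]
```

Emit:
play_rows(
  series=[
    [0,0,3.5,0,0,0],
    [0,0,3.5,0,0,0],
    [0,0,4,0,0,0],
    [0.5,0,5,0,0,0],
    [1,0.3,6.5,0,0,0],
    [0,0,0,0,0,0],
  ],
)

```text
clock: 6.38
position: [505.3, -291.9, 67.7]
ee_rot: [-0.134, 0.991, -0.001, 0.001]
contact_force: [0.7, -0.1, -0.5]
gripper_width: 16.5
grasp_force: 59.5
```

Emit:
play_rows(
  series=[
    [1.7,0.5,7.3,0,0,0],
    [2.5,0.7,7.4,0,0,0],
    [3.4,0.9,7.1,0,0,0],
    [4.3,1.2,6.5,0,0,0],
    [4.9,1.3,6.1,0,0,0],
    [5.4,1.5,5.6,0,0,0],
    [5.9,1.6,5.1,0,0,0],
    [6.4,1.7,4.5,0,0,0],
    [6.7,1.8,3.8,0,0,0],
    [7.1,1.9,3.2,0,0,0],
    [7.3,2,2.5,0,0,0],
    [7.5,2.1,1.8,0,0,0],
    [7.7,2.1,1,0,0,0],
    [7.7,2.1,0.3,0,0,0],
    [7.7,2.1,-0.5,0,0,0],
    [7.6,2.1,-1.3,0,0,0],
    [0,0,0,0,0,0],
    [0,0,0,0,0,0],
  ],
)

```text
clock: 7.88
position: [598.8, -265.8, 125.8]
ee_rot: [-0.134, 0.991, 0.0, -0.0]
contact_force: [-1.2, 1.0, -1.4]
gripper_width: 16.5
grasp_force: 59.6
```

```bash
python3 - <<'E'
from h import *
s=read_state();print(s['clock'],s['position'],s['contact_force'])
d=grab('scene')
def crop(d,x,y,w,h,f):return cv2.resize(cv2.cvtColor(d['image'],4)[y:y+h,x:x+w],None,fx=f,fy=f,interpolation=cv2.INTER_CUBIC)
cv2.imwrite('pics/c5.png',crop(d,130,90,110,110,5))
E
```

```text
7.8833 [ 598.76533904 -265.75012683  125.75624004] [-1.20859922  0.99805966 -1.35636361]
```

View pics/c5.png

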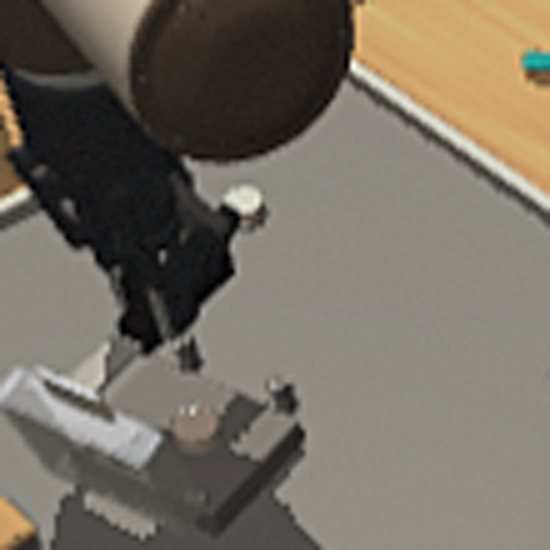

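The cover stands open past upright and tablet0 is exposed at (195,425). I back off and lay the lever where it came from.

Emit:
play_rows(
  series=[
    [-15,-4,0,0,0,0],
    [-15,-4,0,0,0,0],
    [-15,-4,0,0,0,0],
    [-15,-4,0,0,0,0],
    [-10.3,32.9,0,0,0,-0.435],
    [-10.3,32.9,0,0,0,-0.435],
    [-10.3,32.9,0,0,0,-0.435],
    [-10.3,32.9,0,0,0,-0.435],
    [-10.3,32.9,0,0,0,-0.435],
    [-10.3,32.9,0,0,0,-0.435],
    [-10.3,32.9,0,0,0,-0.435],
    [-10.3,32.9,0,0,0,-0.435],
    [0,0,-25,0,0,0],
    [0,0,-30,0,0,0],
    [0,0,-20,0,0,0],
    [0,0,-10,0,0,0],
    [0,0,-4,0,0,0],
    [0,0,0,0,0,0],
  ],
)

```text
clock: 9.43
position: [455.5, -19.0, 36.7]
ee_rot: [0.048, 0.999, -0.0, -0.001]
contact_force: [0.2, 0.6, -0.4]
gripper_width: 16.7
grasp_force: 59.5
```

Emit:
play_rows(
  series=[
    [0,0,-2,0,0,0],
    [0,0,0,0,0,0],
    [0,0,0,0,0,0],
  ],
)

```text
clock: 9.68
position: [456.5, -18.7, 36.0]
ee_rot: [0.049, 0.999, 0.0, 0.001]
contact_force: [1.1, 0.9, -0.2]
gripper_width: 16.6
grasp_force: 59.5
```

Emit:
play_rows(
  series=[
    [0,0,-3,0,0,0],
    [0,0,0,0,0,0],
    [0,0,0,0,0,0],
  ],
)

```text
clock: 9.93
position: [456.3, -18.7, 32.5]
ee_rot: [0.048, 0.999, 0.0, 0.0]
contact_force: [0.8, 0.5, 0.8]
gripper_width: 16.8
grasp_force: 59.7
```

Emit:
play_rows(
  series=[
    [0,0,0,0,0,0],
    [0,0,0,0,0,0],
    [0,0,0,0,0,0],
    [0,0,0,0,0,0],
    [0,0,30,0,0,0],
    [0,0,40,0,0,0],
    [0,0,40,0,0,0],
    [0,0,20,0,0,0],
    [16.4,30.2,0,0,0,-0.397],
    [16.4,30.2,0,0,0,-0.397],
    [16.4,30.2,0,0,0,-0.397],
    [16.4,30.2,0,0,0,-0.397],
    [16.4,30.2,0,0,0,-0.397],
    [16.4,30.2,0,0,0,-0.397],
    [16.4,30.2,0,0,0,-0.397],
    [16.4,30.2,0,0,0,-0.397],
    [16.4,30.2,0,0,0,-0.397],
    [0,0,0,0,0,0],
    [0,0,0,0,0,0],
  ],
  gripper=0.6,
)

```text
clock: 11.52
position: [603.4, 254.3, 160.9]
ee_rot: [0.232, 0.973, -0.001, -0.001]
contact_force: [0.2, -0.8, 0.4]
gripper_width: 51.2
grasp_force: 0.0
```

```bash
python3 - <<'E'
from h import *
s=read_state();print(s['clock'],s['position'],s['joints'].round(3),s['contact_force']);R=Ro.from_quat(s['ee_rot']).as_matrix();print(np.degrees(np.arctan2(-R[1,0],-R[0,0])),R[:,2])
d=grab('scene');t=grab('top')
def crop(d,x,y,w,h,f):return cv2.resize(cv2.cvtColor(d['image'],4)[y:y+h,x:x+w],None,fx=f,fy=f,interpolation=cv2.INTER_CUBIC)
cv2.imwrite('pics/c6.png',np.hstack([crop(d,140,120,200,200,2.5),crop(d,270,190,100,120,2.5*5/3)]))
E
```

```text
11.5167 [603.43436207 254.34296881 160.88747663] [ 0.645  0.51  -0.039 -0.    -1.024 -2.685] [ 0.24141204 -0.8195418   0.377296  ]
-26.878778423906162 [-1.50706747e-03 -7.76342763e-04 -9.99998563e-01]
```

View pics/c6.png

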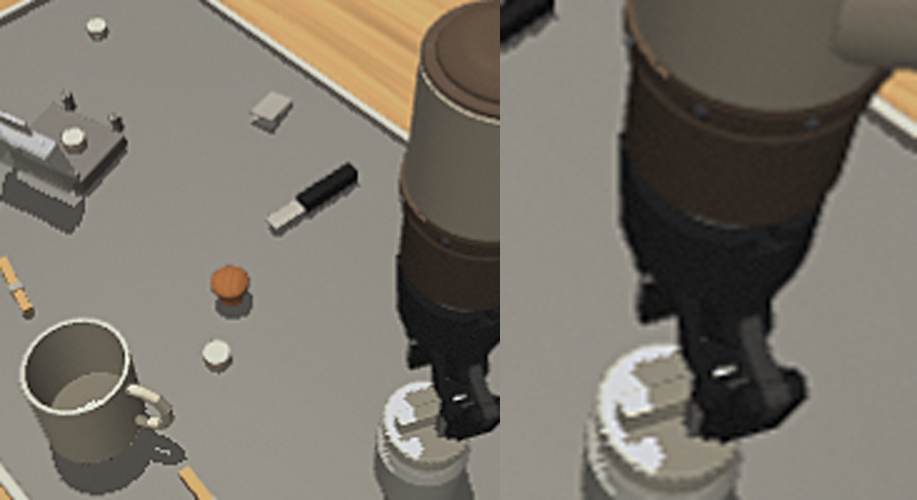

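The lever is lying flat, the cover is open, and the gripper is over the cap's bar (bar visible at (650,375)). I descend and grip the bar.

Emit:
play_rows(
  series=[
    [0,0,-15,0,0,0],
    [0,0,-12,0,0,0],
    [0,0,-8,0,0,0],
    [0,0,0,0,0,0],
    [0,0,0,0,0,0],
  ],
)

```text
clock: 12.03
position: [603.2, 252.3, 126.7]
ee_rot: [0.233, 0.972, -0.001, -0.0]
contact_force: [-0.7, 0.4, -0.2]
gripper_width: 51.0
grasp_force: 0.0
```

Emit:
play_rows(
  series=[
    [0,0,0,0,0,0],
    [0,0,0,0,0,0],
    [0,0,0,0,0,0],
    [0,0,0,0,0,0],
    [0,0,0,0,0,0],
    [0,0,0,0,0,0],
    [0,0,0,0,0,0],
    [0,0,0,0,0,0],
    [0,0,0,0,0,0],
  ],
  gripper=0,
)

```text
clock: 12.78
position: [603.7, 253.0, 128.1]
ee_rot: [0.233, 0.972, 0.0, 0.0]
contact_force: [-1.5, -1.0, 5.7]
gripper_width: 10.2
grasp_force: 61.3
```

```bash
python3 - <<'E'
from h import *
s=read_state();print(s['clock'],s['position'],s['joints'].round(3),s['contact_force'],s['wrist_torque'],s['gripper_width']);R=Ro.from_quat(s['ee_rot']).as_matrix();print(np.degrees(np.arctan2(-R[1,0],-R[0,0])),R[:,2])
E
```

```text
12.7833 [603.70598198 253.03049664 128.0972636 ] [ 6.440e-01  5.400e-01 -7.700e-02  1.000e-03 -9.520e-01 -2.685e+00] [-1.52909478 -0.98360337  5.67645799] [-0.32489401  0.51460167  0.07137601] 10.210682253096115
-26.965445282574795 [ 8.21098096e-04  7.84888372e-05 -9.99999660e-01]
```

Emit:
play_rows(
  series=[
    [0,0,-2,0,0,0],
    [0,0,-2,0,0,0],
    [0,0,-2,0,0,0],
    [0,0,0,0,0,0],
    [0,0,0,0,0,0],
  ],
)

```text
clock: 13.2
position: [603.8, 253.1, 124.1]
ee_rot: [0.233, 0.973, 0.0, 0.001]
contact_force: [-4.7, -1.8, 12.9]
gripper_width: 10.2
grasp_force: 62.5
```

Emit:
play_rows(
  series=[
    [0,0,-1,0,0,0],
    [0,0,-1,0,0,0],
    [0,0,0,0,0,0],
  ],
)

```text
clock: 13.45
position: [603.8, 253.1, 122.6]
ee_rot: [0.233, 0.973, 0.0, 0.001]
contact_force: [-6.1, -1.0, 16.1]
gripper_width: 10.3
grasp_force: 62.8
```

Emit:
play_rows(
  series=[
    [0,0,-1,0,0,0],
    [0,0,-0.7,0,0,0],
    [0,0,0,0,0,0],
    [0,0,0,0,0,0],
  ],
)

```text
clock: 13.78
position: [603.8, 253.1, 121.5]
ee_rot: [0.233, 0.973, 0.0, 0.001]
contact_force: [-6.7, -1.6, 18.1]
gripper_width: 10.5
grasp_force: 63.0
```

Emit:
play_rows(
  series=[
    [0,0,0,0,0,0.6],
    [0,0,0,0,0,0.6],
    [0,0,0,0,0,0.6],
    [0,0,0,0,0,0.6],
    [0,0,0,0,0,0.6],
    [0,0,0,0,0,0.6],
    [0,0,0,0,0,0.6],
    [0,0,0,0,0,0.6],
    [0,0,0,0,0,0.6],
    [0,0,0,0,0,0.6],
    [0,0,0,0,0,0.6],
    [0,0,0,0,0,0.6],
    [0,0,0,0,0,0.6],
    [0,0,0,0,0,0.6],
    [0,0,0,0,0,0.6],
    [0,0,0,0,0,0.6],
    [0,0,0,0,0,0.6],
    [0,0,0,0,0,0.6],
    [0,0,0,0,0,0],
    [0,0,0,0,0,0],
  ],
)

```text
clock: 15.45
position: [604.6, 253.8, 121.9]
ee_rot: [-0.325, 0.946, 0.0, 0.002]
contact_force: [-4.6, -0.2, 16.1]
gripper_width: 10.3
grasp_force: 62.9
```

```bash
cat > st.py <<'E'
from h import *
s=read_state();R=Ro.from_quat(s['ee_rot']).as_matrix()
print(s['clock'],s['position'].round(1),'F',s['contact_force'].round(1),'M',s['wrist_torque'].round(2),'w',round(s['gripper_width'],1),'q',s['joints'].round(2),'head',np.degrees(np.arctan2(-R[1,0],-R[0,0])).round(1),'z',R[:,2].round(3))
E
python3 st.py
```

```text
15.45 [604.6 253.8 121.9] F [-4.6 -0.2 16.1] M [-0.15  1.64 -0.07] w 10.3 q [ 0.64  0.55 -0.08  0.   -0.94 -1.55] head 37.9 z [ 0.004  0.002 -1.   ]
```

Emit:
play_rows(
  series=[
    [0,0,4,0,0,0],
    [0,0,4,0,0,0],
    [0,0,4,0,0,0],
    [0,0,4,0,0,0],
    [0,0,0,0,0,0],
    [0,0,0,0,0,0],
    [0,0,10,0,0,0],
    [0,0,10,0,0,0],
    [0,0,20,0,0,0],
    [0,0,20,0,0,0],
    [0,0,0,0,0,0],
    [0,0,0,0,0,0],
    [0,0,0,0,0,0],
  ],
)

```text
clock: 16.53
position: [603.0, 252.9, 193.2]
ee_rot: [-0.324, 0.946, 0.0, -0.001]
contact_force: [-0.1, -0.4, -0.8]
gripper_width: 10.4
grasp_force: 60.6
```

```bash
python3 st.py; python3 - <<'E'
from h import *
d=grab('scene')
def crop(d,x,y,w,h,f):return cv2.resize(cv2.cvtColor(d['image'],4)[y:y+h,x:x+w],None,fx=f,fy=f,interpolation=cv2.INTER_CUBIC)
cv2.imwrite('pics/c7.png',crop(d,250,190,180,160,3.5))
E
```

```text
16.5333 [603.  252.9 193.2] F [-0.1 -0.4 -0.8] M [-0.02 -0.01  0.01] w 10.4 q [ 0.64  0.48 -0.   -0.   -1.09 -1.55] head 37.8 z [-0.001 -0.    -1.   ]
```

View pics/c7.png

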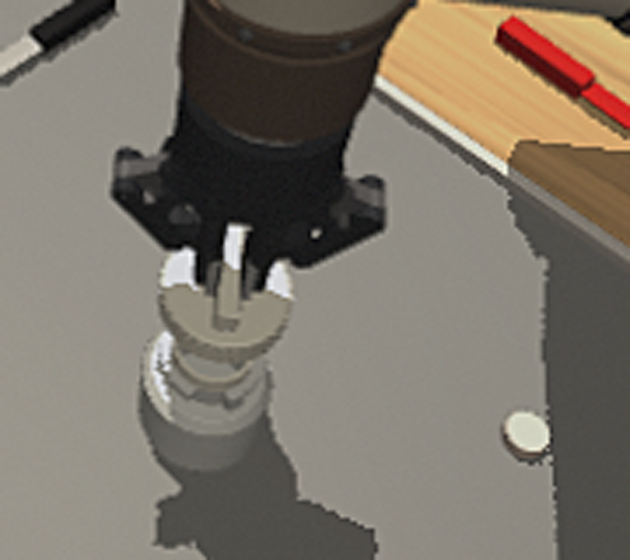

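The cap is in the gripper and off the bottle (skirt at (225,330)), and the mouth is open below. I set the cap on the tray at about (480,220).

Emit:
play_rows(
  series=[
    [-24.6,-6.6,0,0,0,0],
    [-24.6,-6.6,0,0,0,0],
    [-24.6,-6.6,0,0,0,0],
    [-24.6,-6.6,0,0,0,0],
    [-24.6,-6.6,0,0,0,0],
    [0,0,-30,0,0,0],
    [0,0,-35,0,0,0],
    [0,0,-30,0,0,0],
    [0,0,-20,0,0,0],
    [0,0,-10,0,0,0],
    [0,0,-8,0,0,0],
    [0,0,0,0,0,0],
    [0,0,0,0,0,0],
  ],
)

```text
clock: 17.67
position: [481.0, 220.3, 60.9]
ee_rot: [-0.324, 0.946, -0.0, 0.0]
contact_force: [0.2, 0.3, -0.1]
gripper_width: 10.1
grasp_force: 60.6
```

Emit:
play_rows(
  series=[
    [0,0,-3,0,0,0],
    [0,0,-3,0,0,0],
    [0,0,0,0,0,0],
    [0,0,0,0,0,0],
  ],
)

```text
clock: 18.0
position: [480.6, 220.1, 54.9]
ee_rot: [-0.324, 0.946, 0.0, 0.0]
contact_force: [-0.8, -0.1, -0.4]
gripper_width: 10.3
grasp_force: 60.6
```

Emit:
play_rows(
  series=[
    [0,0,-1,0,0,0],
    [0,0,-1,0,0,0],
    [0,0,0,0,0,0],
    [0,0,0,0,0,0],
  ],
)

```text
clock: 18.33
position: [480.8, 220.2, 54.0]
ee_rot: [-0.324, 0.946, 0.0, 0.001]
contact_force: [-2.3, -0.8, 8.3]
gripper_width: 10.3
grasp_force: 61.8
```

```bash
python3 st.py
```

```text
18.3333 [480.8 220.2  54. ] F [-2.3 -0.8  8.3] M [-0.26  0.68 -0.04] w 10.3 q [ 0.74  0.46 -0.47  0.   -0.64 -1.65] head 37.9 z [ 0.001  0.    -1.   ]
```

Emit:
play_rows(
  series=[
    [0,0,0,0,0,0],
    [0,0,0,0,0,0],
    [0,0,0,0,0,0],
    [0,0,0,0,0,0],
    [0,0,25,0,0,0],
    [0,0,35,0,0,0],
    [0,0,40,0,0,0],
    [0,0,10,0,0,0],
    [0,0,0,0,0,0],
    [0,0,0,0,0,0],
  ],
  gripper=0.6,
)

```text
clock: 19.17
position: [480.4, 220.1, 162.9]
ee_rot: [-0.324, 0.946, 0.0, 0.001]
contact_force: [-0.4, 0.2, -0.4]
gripper_width: 51.5
grasp_force: 0.0
```

```bash
cat > tabs.py <<'E'
from h import *
t=grab('top');s=grab('scene');k=.64
def find(d,fn,z,lo,hi,skip):
    m=fn(d['image'].astype(int)).astype(np.uint8); n,l,st,c=cv2.connectedComponentsWithStats(m)
    for i in range(1,n):
        if lo<=st[i,4]<=hi and st[i,2]<16 and st[i,3]<16:
            p=onz(d,c[i],z)
            if 370<p[0]<790 and -480<p[1]<600: print(c[i].round(1),st[i,4],st[i,2:4],p.round(1))
print('top');find(t,lambda a:(a.min(2)>125)&(a.max(2)-a.min(2)<40),15,15,80,0)
print('scene');find(s,lambda a:a.min(2)>165,13,15,130,0)
# dish tablet
for nm,d,z in(('t',t,37),('s',s,35)):
    q=proj(d,[607.5,-262.5,32])[0]
    B=blob(d,q,lambda a:(a.min(2)>(110 if nm=='t' else 150))&(a[...,0]-a[...,2]>5),14)
    print('dish',q.round(1),B and (B[0].round(1),B[1],onz(d,B[0],z).round(1)))
E
python3 tabs.py
python3 st.py; python3 - <<'E'
from h import *
d=grab('scene');t=grab('top')
def crop(d,x,y,w,h,f):return cv2.resize(cv2.cvtColor(d['image'],4)[y:y+h,x:x+w],None,fx=f,fy=f,interpolation=cv2.INTER_CUBIC)
cv2.imwrite('pics/c8.png',np.hstack([crop(d,250,190,180,180,2.2),crop(t,290,110,100,100,3.96)]))
E
```

```text
top
[156.6 140.7] 26 [12  5] [638.2 255.5  15. ]
[235.3 141.2] 33 [8 6] [631.1  18.7  15. ]
[151.1 150.4] 65 [ 7 11] [609.  272.3  15. ]
[326.2 148. ] 37 [7 7] [ 605.4 -254.7   15. ]
[377.8 194.9] 36 [7 7] [ 460.  -407.8   15. ]
scene
[178.  129.3] 28 [7 5] [ 461.2 -412.    13. ]
[143.8 166.6] 21 [12  6] [ 628.7 -348.4   13. ]
[168.4 174.4] 42 [8 6] [ 596.1 -273.3   13. ]
[253.6 205.5] 53 [14 10] [500.8 -23.5  13. ]
[225.2 244.9] 58 [10  8] [633.1  15.7  13. ]
[196.6 276.3] 32 [12  6] [733.8  33.3  13. ]
[309.1 309.3] 16 [9 3] [609.2 261.9  13. ]
dish [329.8 146.4] None
dish [165.8 173.9] (array([168.7, 174.1]), np.int32(49), array([ 603.4, -253.8,   35. ]))
19.2667 [479.7 219.5 161.1] F [-0.1 -0.3 -0.2] M [ 0.    0.02 -0.02] w 51.3 q [ 0.74  0.31 -0.36 -0.   -0.9  -1.65] head 37.8 z [-0.002 -0.002 -1.   ]
```

View pics/c8.png

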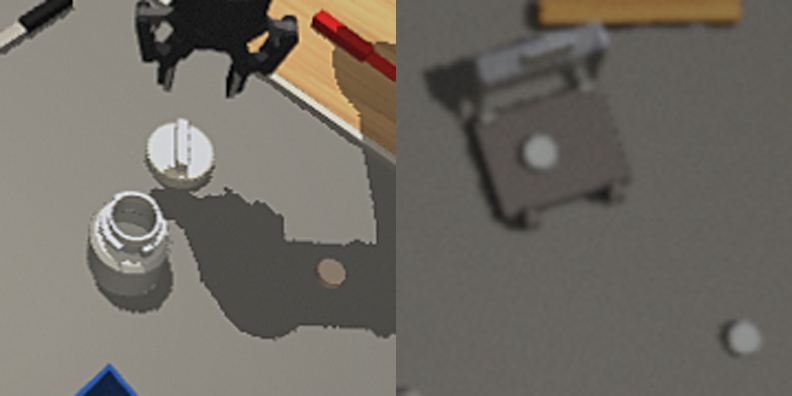

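The cap is right way up on the tray with the mouth free, and tablet0 is uncovered on the dish. One loose tablet was knocked to about (632,17). Tablet2 is still at (476,400), so I fetch it first.

Emit:
play_rows(
  series=[
    [-0.7,36.2,0,0,0,0],
    [-0.7,36.2,0,0,0,0],
    [-0.7,36.2,0,0,0,0],
    [-0.7,36.2,0,0,0,0],
    [-0.7,36.2,0,0,0,0],
    [0,0,-30,0,0,0],
    [0,0,-35,0,0,0],
    [0,0,-30,0,0,0],
    [0,0,-20,0,0,0],
    [0,0,-10,0,0,0],
    [0,0,0,0,0,0],
    [0,0,0,0,0,0],
  ],
)

```text
clock: 20.37
position: [477.2, 401.1, 37.1]
ee_rot: [-0.324, 0.946, -0.0, -0.0]
contact_force: [0.6, -0.0, 1.5]
gripper_width: 51.2
grasp_force: 0.0
```

```bash
python3 st.py; python3 - <<'E'
from h import *
t=grab('top');d=grab('scene')
for nm,c,uv in(('t',t,(238,150)),('s',d,(232,232))):
    B=blob(c,uv,lambda a:(a[...,0]-a[...,2]>50),22); print('knob',B and (B[0],B[1],onz(c,B[0],25).round(1)))
print('tab0',onz(t,(326.2,148),37).round(1),onz(d,(168.5,174.2),35).round(1))
E
```

```text
20.3667 [477.2 401.1  37.1] F [ 0.6 -0.   1.5] M [ 0.05 -0.03 -0.01] w 51.2 q [ 0.96  0.61 -0.24  0.   -0.73 -1.87] head 37.8 z [-0.    -0.001 -1.   ]
knob (array([238.35779817, 149.91743119]), np.int32(109), array([602.7,   9.9,  25. ]))
knob (array([231.40666667, 232.33333333]), np.int32(150), array([603. ,   5.6,  25. ]))
tab0 [ 601.9 -250.6   37. ] [ 604.1 -253.8   35. ]
```

Emit:
play_rows(
  series=[
    [0,0,-2.5,0,0,0],
    [0,0,0,0,0,0],
    [0,0,0,0,0,0],
    [0,0,0,0,0,0],
    [0,0,0,0,0,0],
    [0,0,0,0,0,0],
    [0,0,0,0,0,0],
  ],
  gripper=0,
)

```text
clock: 21.05
position: [477.4, 401.5, 36.4]
ee_rot: [-0.324, 0.946, 0.0, 0.001]
contact_force: [-1.0, -0.2, 5.8]
gripper_width: 21.7
grasp_force: 58.7
```

Emit:
play_rows(
  series=[
    [0,0,30,0,0,0],
    [0,0,40,0,0,0],
    [0,0,40,0,0,0],
    [0,0,15,0,0,0],
    [21.1,-24.6,0,0,0,0],
    [21.1,-24.6,0,0,0,0],
    [21.1,-24.6,0,0,0,0],
    [21.1,-24.6,0,0,0,0],
    [21.1,-24.6,0,0,0,0],
    [21.1,-24.6,0,0,0,0],
    [0,0,0,0,0,0],
    [0,0,0,0,0,0],
    [0,0,0,0,0,0],
  ],
)

```text
clock: 22.13
position: [603.3, 253.3, 159.7]
ee_rot: [-0.324, 0.946, 0.0, -0.0]
contact_force: [-0.1, 0.2, 0.3]
gripper_width: 22.2
grasp_force: 58.8
```

```bash
python3 st.py
```

```text
22.1333 [603.3 253.3 159.7] F [-0.1  0.2  0.3] M [ 0.02  0.08 -0.04] w 22.2 q [ 0.64  0.51 -0.04 -0.   -1.02 -1.56] head 37.8 z [-0.001  0.    -1.   ]
```

```bash
python3 - <<'E'
from h import *
d=grab('scene')
def crop(d,x,y,w,h,f):return cv2.resize(cv2.cvtColor(d['image'],4)[y:y+h,x:x+w],None,fx=f,fy=f,interpolation=cv2.INTER_CUBIC)
cv2.imwrite('pics/c9.png',crop(d,265,200,100,110,5.4))
print(proj(d,[[603.3,253.3,159.7],[603.3,253.3,132],[603.8,253.2,97]]))
E
```

```text
[[314.88268266 271.90471385]
 [313.37139747 278.8656794 ]
 [311.38299795 287.22463478]]
```

View pics/c9.png

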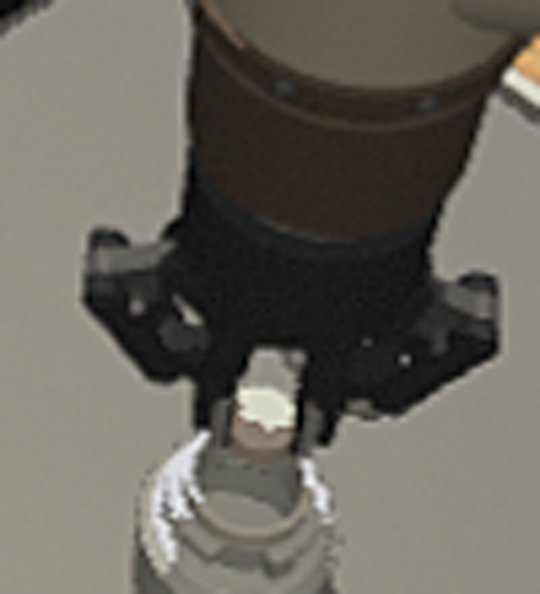

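The tablet is held flat between the fingers at (265,420), centred over the mouth. I lower and release.

Emit:
play_rows(
  series=[
    [0,0,-12,0,0,0],
    [0,0,-10,0,0,0],
    [0,0,-6,0,0,0],
    [0,0,0,0,0,0],
    [0,0,0,0,0,0],
  ],
)

```text
clock: 22.6
position: [603.0, 253.6, 131.0]
ee_rot: [-0.324, 0.946, -0.0, -0.001]
contact_force: [0.5, -0.1, -0.2]
gripper_width: 21.9
grasp_force: 58.8
```

Emit:
play_rows(
  series=[
    [0,0,0,0,0,0],
    [0,0,0,0,0,0],
    [0,0,0,0,0,0],
    [0,0,0,0,0,0],
    [0,0,0,0,0,0],
    [0,0,25,0,0,0],
    [0,0,20,0,0,0],
    [0,0,0,0,0,0],
  ],
  gripper=0.6,
)

```text
clock: 23.27
position: [606.0, 254.5, 182.1]
ee_rot: [-0.325, 0.946, 0.0, 0.005]
contact_force: [1.1, -0.1, 1.1]
gripper_width: 51.3
grasp_force: 0.0
```

Emit:
play_rows(
  series=[
    [2,-26,0,0,0,-0.387],
    [2,-26,0,0,0,-0.387],
    [2,-26,0,0,0,-0.387],
    [2,-26,0,0,0,-0.387],
    [2,-26,0,0,0,-0.387],
    [2,-26,0,0,0,-0.387],
    [2,-26,0,0,0,-0.387],
    [2,-26,0,0,0,-0.387],
    [2,-26,0,0,0,-0.387],
    [0,0,0,0,0,0],
    [0,0,0,0,0,0],
  ],
)

```text
clock: 24.18
position: [621.6, 18.1, 177.0]
ee_rot: [-0.146, 0.989, 0.0, 0.0]
contact_force: [-0.7, -0.0, 0.1]
gripper_width: 51.1
grasp_force: 0.0
```

```bash
python3 st.py; python3 tabs.py
```

```text
24.1833 [621.6  18.1 177. ] F [-0.7 -0.   0.1] M [ 0.04 -0.03  0.03] w 51.1 q [ 0.29  0.44 -0.11 -0.   -1.02 -1.57] head 16.8 z [ 0.  0. -1.]
top
[235.4 142.5] 19 [8 4] [627.1  18.4  15. ]
[326.1 148.1] 39 [7 7] [ 605.1 -254.6   15. ]
[249.1 186.8] 20 [4 8] [493.  -19.6  15. ]
[377.8 194.9] 38 [7 7] [ 460.2 -407.9   15. ]
scene
[178.  129.3] 30 [7 6] [ 461.3 -411.9   13. ]
[248.1 160.9] 51 [13 10] [ 399.1 -154.    13. ]
[168.6 174.1] 47 [9 7] [ 594.8 -273.7   13. ]
[253.8 205.3] 68 [14 11] [500.  -23.7  13. ]
[225.3 244.7] 62 [10  9] [632.5  15.5  13. ]
[196.9 276.6] 36 [13  7] [733.6  34.3  13. ]
[224.2 321.2] 16 [5 5] [755.6 155.3  13. ]
dish [329.8 146.4] None
dish [165.8 173.9] (array([168.7, 174.1]), np.int32(49), array([ 603.4, -253.8,   35. ]))
```

Emit:
play_rows(
  series=[
    [5,-0.5,-20,0,0,0],
    [5,-0.5,-35,0,0,0],
    [0,0,-35,0,0,0],
    [0,0,-25,0,0,0],
    [0,0,-15,0,0,0],
    [0,0,-8,0,0,0],
    [0,0,0,0,0,0],
    [0,0,0,0,0,0],
  ],
)

```text
clock: 24.95
position: [632.2, 19.3, 39.5]
ee_rot: [-0.148, 0.989, -0.0, 0.0]
contact_force: [0.1, -0.2, 0.6]
gripper_width: 51.0
grasp_force: 0.0
```

```bash
python3 st.py; python3 - <<'E'
from h import *
d=grab('scene')
def crop(d,x,y,w,h,f):return cv2.resize(cv2.cvtColor(d['image'],4)[y:y+h,x:x+w],None,fx=f,fy=f,interpolation=cv2.INTER_CUBIC)
cv2.imwrite('pics/c10.png',np.hstack([crop(d,190,180,80,90,5.),crop(d,270,240,80,90,5)]))
E
```

```text
24.95 [632.2  19.3  39.5] F [ 0.1 -0.2  0.6] M [ 0.01 -0.04 -0.02] w 51.0 q [ 0.29  0.61 -0.21  0.   -0.74 -1.56] head 17.0 z [ 0.001 -0.    -1.   ]
```

View pics/c10.png

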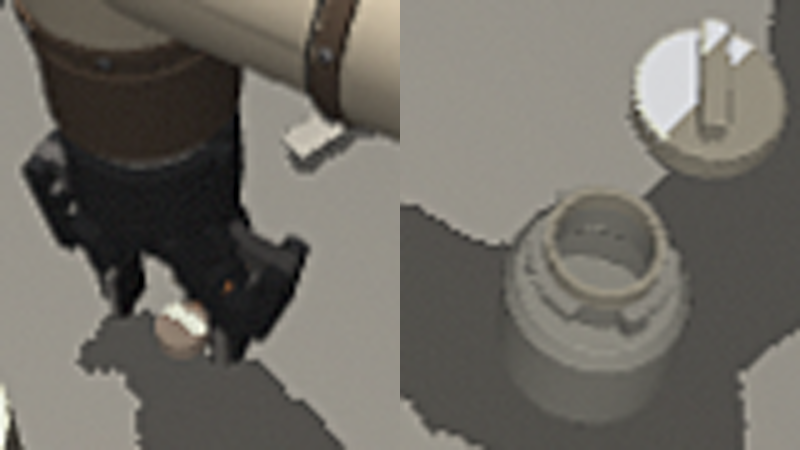

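The tablet is between the fingers at (180,325). The mouth at (605,245) is clear and there is no stray tablet near the bottle. I close, lift and carry.

Emit:
play_rows(
  series=[
    [0,0,-4,0,0,0],
    [0,0,0,0,0,0],
    [0,0,0,0,0,0],
    [0,0,0,0,0,0],
    [0,0,0,0,0,0],
    [0,0,0,0,0,0],
    [0,0,0,0,0,0],
  ],
  gripper=0,
)

```text
clock: 25.58
position: [632.2, 18.6, 36.2]
ee_rot: [-0.147, 0.989, 0.0, 0.001]
contact_force: [-2.2, 2.2, 4.9]
gripper_width: 22.1
grasp_force: 58.9
```

Emit:
play_rows(
  series=[
    [0,0,30,0,0,0],
    [0,0,40,0,0,0],
    [0,0,40,0,0,0],
    [0,0,15,0,0,0],
    [-3.6,29.2,0,0,0,0],
    [-3.6,29.2,0,0,0,0],
    [-3.6,29.2,0,0,0,0],
    [-3.6,29.2,0,0,0,0],
    [-3.6,29.2,0,0,0,0],
    [-3.6,29.2,0,0,0,0],
    [-3.6,29.2,0,0,0,0],
    [-3.6,29.2,0,0,0,0],
    [0,0,0,0,0,0],
    [0,0,0,0,0,0],
    [0,0,0,0,0,0],
  ],
)

```text
clock: 26.83
position: [602.5, 251.7, 159.5]
ee_rot: [-0.147, 0.989, -0.0, -0.0]
contact_force: [0.1, -0.9, -0.1]
gripper_width: 22.2
grasp_force: 58.9
```

```bash
python3 st.py; python3 tabs.py|tail -12
```

```text
26.8333 [602.5 251.7 159.5] F [ 0.1 -0.9 -0.1] M [ 0.03 -0.01 -0.02] w 22.2 q [ 0.64  0.51 -0.05 -0.   -1.02 -1.92] head 16.9 z [-0.001 -0.001 -1.   ]
[248.9 187.1] 15 [4 7] [492.3 -18.9  15. ]
[377.7 194.9] 37 [7 7] [ 460.3 -407.6   15. ]
scene
[178.  129.3] 28 [7 5] [ 461.2 -412.    13. ]
[143.7 166.4] 23 [12  7] [ 628.6 -349.1   13. ]
[168.4 174.2] 44 [8 7] [ 595.6 -273.7   13. ]
[253.6 205.2] 62 [14 10] [500.1 -24.2  13. ]
[314.3 273. ] 32 [8 7] [536.3 214.6  13. ]
[196.9 276.4] 34 [13  6] [733.6  34.   13. ]
[323.1 291. ] 36 [ 5 12] [555.7 256.1  13. ]
dish [329.8 146.4] None
dish [165.8 173.9] (array([168.7, 174.1]), np.int32(49), array([ 603.4, -253.8,   35. ]))
```

Emit:
play_rows(
  series=[
    [1.3,1.5,-10,0,0,0],
    [0,0,-10,0,0,0],
    [0,0,-8,0,0,0],
    [0,0,0,0,0,0],
    [0,0,0,0,0,0],
  ],
)

```text
clock: 27.35
position: [603.7, 252.9, 130.7]
ee_rot: [-0.147, 0.989, -0.001, -0.001]
contact_force: [0.4, 0.8, 0.2]
gripper_width: 22.0
grasp_force: 58.9
```

Emit:
play_rows(
  series=[
    [0,0,0,0,0,0],
    [0,0,0,0,0,0],
    [0,0,0,0,0,0],
    [0,0,0,0,0,0],
    [0,0,0,0,0,0],
    [0,0,25,0,0,0],
    [0,0,20,0,0,0],
    [0,0,0,0,0,0],
  ],
  gripper=0.6,
)

```text
clock: 28.02
position: [606.4, 254.7, 182.2]
ee_rot: [-0.148, 0.989, 0.001, 0.004]
contact_force: [0.7, 0.1, -0.1]
gripper_width: 51.3
grasp_force: 0.0
```

Emit:
play_rows(
  series=[
    [0,-36,0,0,0,-0.1],
    [0,-36,0,0,0,-0.1],
    [0,-36,0,0,0,-0.07],
    [0,-36,0,0,0,0],
    [0,-36,0,0,0,0],
    [0,-36,0,0,0,0],
    [0,-36,0,0,0,0],
    [0,-36,0,0,0,0],
    [0,-36,0,0,0,0],
    [0,-36,0,0,0,0],
    [0,-36,0,0,0,0],
    [0,-36,0,0,0,0],
    [0,-36,0,0,0,0],
    [0,-36,0,0,0,0],
    [0,0,0,0,0,0],
    [0,0,0,0,0,0],
  ],
)

```text
clock: 29.35
position: [603.5, -252.3, 176.5]
ee_rot: [-0.131, 0.991, 0.0, -0.0]
contact_force: [0.2, 0.4, 0.3]
gripper_width: 51.3
grasp_force: 0.0
```

```bash
python3 st.py; python3 tabs.py
```

```text
29.35 [ 603.5 -252.3  176.5] F [0.2 0.4 0.3] M [ 0.09  0.02 -0.02] w 51.3 q [-0.15  0.49 -0.02 -0.   -1.05 -1.16] head 15.1 z [-0.  0. -1.]
top
[155.9 140.6] 35 [13  5] [638.4 257.6  15. ]
[326.4 149.1] 26 [7 5] [ 602.1 -255.3   15. ]
[249.6 185.8] 36 [ 4 11] [495.9 -21.1  15. ]
[377.9 194.9] 39 [7 7] [ 460.2 -408.2   15. ]
scene
[178.7 129.2] 23 [5 6] [ 459.4 -410.9   13. ]
[143.5 166.4] 22 [12  7] [ 628.8 -349.4   13. ]
[168.4 174.2] 44 [8 7] [ 595.6 -273.7   13. ]
[253.6 205.3] 63 [14 10] [500.4 -24.1  13. ]
[196.9 276.4] 34 [13  6] [733.6  34.   13. ]
[309.1 309.3] 16 [9 3] [609.2 261.9  13. ]
dish [329.8 146.4] None
dish [165.8 173.9] (array([168.7, 174.1]), np.int32(49), array([ 603.4, -253.8,   35. ]))
```

Emit:
play_rows(
  series=[
    [-4,-1,-20,0,0,0],
    [0,0,-30,0,0,0],
    [0,0,-30,0,0,0],
    [0,0,-20,0,0,0],
    [0,0,-11,0,0,0],
    [0,0,-5,0,0,0],
    [0,0,0,0,0,0],
    [0,0,0,0,0,0],
  ],
)

```text
clock: 30.12
position: [601.2, -251.1, 62.3]
ee_rot: [-0.134, 0.991, -0.001, 0.001]
contact_force: [0.1, -0.3, -0.5]
gripper_width: 51.5
grasp_force: 0.0
```

Emit:
play_rows(
  series=[
    [0,0,-1.5,0,0,0],
    [0,0,0,0,0,0],
    [0,0,0,0,0,0],
    [0,0,0,0,0,0],
    [0,0,0,0,0,0],
    [0,0,0,0,0,0],
    [0,0,0,0,0,0],
    [0,0,0,0,0,0],
  ],
  gripper=0,
)

```text
clock: 30.78
position: [600.9, -251.6, 61.2]
ee_rot: [-0.133, 0.991, -0.0, 0.001]
contact_force: [-1.1, 1.7, 6.0]
gripper_width: 20.3
grasp_force: 58.5
```

Emit:
play_rows(
  series=[
    [0,0,30,0,0,0],
    [0,0,40,0,0,0],
    [0,0,40,0,0,0],
    [0,0,0,0,0,0],
    [0,0,0,0,0,0],
  ],
)

```text
clock: 31.2
position: [601.6, -251.9, 173.2]
ee_rot: [-0.133, 0.991, -0.001, 0.004]
contact_force: [0.4, -0.0, -1.3]
gripper_width: 20.2
grasp_force: 58.7
```

```bash
python3 st.py; python3 - <<'E'
from h import *
d=grab('scene')
B=blob(d,proj(d,[600,-253,137])[0],lambda a:(a.min(2)>140),14);print(B and (B[0],B[1],onz(d,B[0],145)))
E
```

```text
31.2 [ 601.6 -251.9  173.2] F [ 0.4 -0.  -1.3] M [ 0.01 -0.01 -0.03] w 20.2 q [-0.15  0.49 -0.04  0.   -1.03 -1.16] head 15.3 z [ 0.007 -0.001 -1.   ]
None
```

Emit:
play_rows(
  series=[
    [-0.1,36,0,0,0,0],
    [-0.1,36,0,0,0,0],
    [-0.1,36,0,0,0,0],
    [-0.1,36,0,0,0,0],
    [-0.1,36,0,0,0,0],
    [-0.1,36,0,0,0,0],
    [-0.1,36,0,0,0,0],
    [-0.1,36,0,0,0,0],
    [-0.1,36,0,0,0,0],
    [-0.1,36,0,0,0,0],
    [-0.1,36,0,0,0,0],
    [-0.1,36,0,0,0,0],
    [-0.1,36,0,0,0,0],
    [-0.1,36,0,0,0,0],
    [0,0,0,0,0,0],
    [0,0,0,0,0,0],
    [0,0,0,0,0,0],
  ],
)

```text
clock: 32.67
position: [597.8, 251.9, 167.7]
ee_rot: [-0.133, 0.991, -0.001, -0.002]
contact_force: [0.2, -0.5, -0.2]
gripper_width: 20.5
grasp_force: 58.8
```

```bash
python3 st.py; python3 tabs.py; python3 - <<'E'
from h import *
d=grab('scene')
def crop(d,x,y,w,h,f):return cv2.resize(cv2.cvtColor(d['image'],4)[y:y+h,x:x+w],None,fx=f,fy=f,interpolation=cv2.INTER_CUBIC)
cv2.imwrite('pics/c11.png',crop(d,270,210,90,100,6))
E
```

```text
32.6667 [597.8 251.9 167.7] F [ 0.2 -0.5 -0.2] M [-0.05  0.04  0.02] w 20.5 q [ 0.65  0.49 -0.05 -0.   -1.03 -1.95] head 15.3 z [-0.003 -0.002 -1.   ]
top
[151.7 153.2] 23 [8 6] [600.4 270.4  15. ]
[377.8 195. ] 37 [7 7] [ 459.9 -408.1   15. ]
scene
[178.  129.3] 28 [7 5] [ 461.2 -412.    13. ]
[253.7 205.3] 63 [14 10] [500.4 -23.9  13. ]
[196.9 276.4] 34 [13  6] [733.6  34.   13. ]
[322.6 289.1] 33 [ 6 12] [553.1 252.7  13. ]
[224.1 321.2] 15 [5 5] [755.7 155.1  13. ]
dish [329.8 146.4] None
dish [165.8 173.9] None
```

View pics/c11.png

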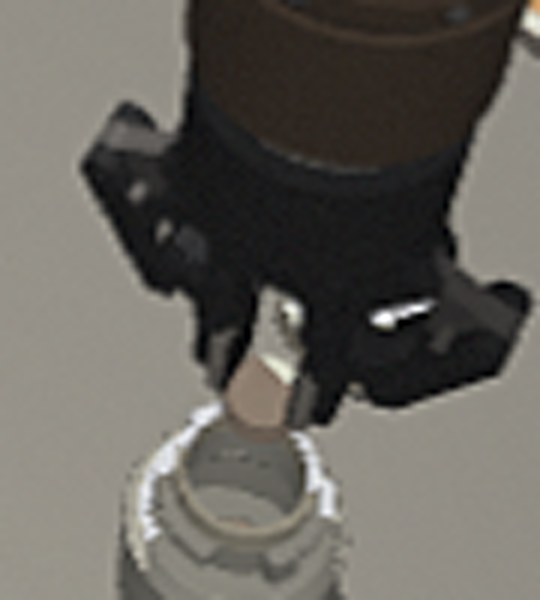

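Tablet0 is held slightly tilted at (262,390), just behind the centre of the mouth at (245,470). I shift a little, lower and release.

Emit:
play_rows(
  series=[
    [3.5,1,-12,0,0,0],
    [0,0,-12,0,0,0],
    [0,0,-8,0,0,0],
    [0,0,-4,0,0,0],
    [0,0,0,0,0,0],
    [0,0,0,0,0,0],
  ],
)

```text
clock: 33.32
position: [602.2, 253.3, 133.0]
ee_rot: [-0.133, 0.991, -0.0, -0.0]
contact_force: [0.4, -0.9, 0.1]
gripper_width: 20.1
grasp_force: 58.8
```

```bash
python3 st.py
```

```text
33.3167 [602.2 253.3 133. ] F [ 0.4 -0.9  0.1] M [0.   0.02 0.01] w 20.1 q [ 0.65  0.53 -0.07  0.   -0.96 -1.95] head 15.3 z [-0.001 -0.001 -1.   ]
```

Emit:
play_rows(
  series=[
    [0,0,0,0,0,0],
    [0,0,0,0,0,0],
    [0,0,0,0,0,0],
    [0,0,0,0,0,0],
    [0,0,0,0,0,0],
    [0,0,25,0,0,0],
    [0,0,20,0,0,0],
    [0,0,0,0,0,0],
  ],
  gripper=0.6,
)

```text
clock: 33.98
position: [604.5, 254.7, 183.7]
ee_rot: [-0.134, 0.991, 0.001, 0.004]
contact_force: [0.4, -0.1, 0.4]
gripper_width: 51.2
grasp_force: 0.0
```

Emit:
play_rows(
  series=[
    [-7.5,-35,0,0,0,0],
    [-7.5,-35,0,0,0,0],
    [-7.5,-35,0,0,0,0],
    [-7.5,-35,0,0,0,0],
    [-7.5,-35,0,0,0,0],
    [-7.5,-35,0,0,0,0],
    [-7.5,-35,0,0,0,0],
    [-7.5,-35,0,0,0,0],
    [-7.5,-35,0,0,0,0],
    [-7.5,-35,0,0,0,0],
    [-7.5,-35,0,0,0,0],
    [-7.5,-35,0,0,0,0],
    [-7.5,-35,0,0,0,0],
    [-7.5,-35,0,0,0,0],
    [-7.5,-35,0,0,0,0],
    [-7.5,-35,0,0,0,0],
    [-7.5,-35,0,0,0,0],
    [-7.5,-35,0,0,0,0],
    [-7.5,-35,0,0,0,0],
    [0,0,0,0,0,0],
  ],
)

```text
clock: 35.65
position: [458.2, -416.5, 178.1]
ee_rot: [-0.13, 0.991, -0.001, -0.0]
contact_force: [0.6, 0.2, -0.2]
gripper_width: 51.1
grasp_force: 0.0
```

Emit:
play_rows(
  series=[
    [0,0,-30,0,0,0],
    [0,0,-30,0,0,0],
    [0,0,0,0,0,0],
    [0,0,0,0,0,0],
  ],
)

```text
clock: 35.98
position: [458.9, -410.9, 117.3]
ee_rot: [-0.133, 0.991, 0.001, -0.002]
contact_force: [0.5, 0.3, 0.8]
gripper_width: 51.3
grasp_force: 0.0
```

```bash
python3 st.py; python3 tabs.py
```

```text
35.9833 [ 458.9 -410.9  117.3] F [0.5 0.3 0.8] M [-0.03 -0.03 -0.  ] w 51.3 q [-0.47  0.5  -0.19  0.   -0.89 -0.84] head 15.3 z [-0.004  0.002 -1.   ]
top
[143.8 151.1] 17 [ 4 11] [607.4 294.4  15. ]
[249.6 182.6] 20 [4 7] [505.4 -21.3  15. ]
scene
[178.5 129.2] 24 [6 5] [ 459.7 -411.5   13. ]
[143.5 166.5] 20 [12  6] [ 629.  -349.1   13. ]
[252.4 206.7] 26 [11  6] [505.8 -22.8  13. ]
[196.5 276.2] 30 [12  6] [733.8  33.1  13. ]
[309.1 309.3] 16 [9 3] [609.2 261.9  13. ]
dish [329.8 146.4] None
dish [165.8 173.9] None
```

Emit:
play_rows(
  series=[
    [2,1,-30,0,0,0],
    [0,0,-25,0,0,0],
    [0,0,-16,0,0,0],
    [0,0,-7,0,0,0],
    [0,0,-3,0,0,0],
    [0,0,0,0,0,0],
    [0,0,0,0,0,0],
  ],
)

```text
clock: 36.67
position: [462.9, -411.0, 39.3]
ee_rot: [-0.133, 0.991, -0.001, 0.001]
contact_force: [0.5, -0.2, -0.3]
gripper_width: 51.4
grasp_force: 0.0
```

Emit:
play_rows(
  series=[
    [0,0,-1,0,0,0],
    [0,0,0,0,0,0],
    [0,0,0,0,0,0],
    [0,0,0,0,0,0],
    [0,0,0,0,0,0],
    [0,0,0,0,0,0],
    [0,0,0,0,0,0],
    [0,0,0,0,0,0],
  ],
  gripper=0,
)

```text
clock: 37.33
position: [462.3, -410.8, 38.1]
ee_rot: [-0.133, 0.991, -0.001, 0.001]
contact_force: [-0.6, 0.6, 5.6]
gripper_width: 21.3
grasp_force: 58.5
```

Emit:
play_rows(
  series=[
    [0,0,30,0,0,0],
    [0,0,40,0,0,0],
    [0,0,40,0,0,0],
    [0,0,28,0,0,0],
    [0,0,0,0,0,0],
    [0,0,0,0,0,0],
  ],
)

```text
clock: 37.83
position: [462.5, -410.9, 177.1]
ee_rot: [-0.133, 0.991, -0.001, 0.002]
contact_force: [0.4, -0.6, -1.0]
gripper_width: 21.1
grasp_force: 58.8
```

```bash
python3 st.py; python3 tabs.py
```

```text
37.8333 [ 462.5 -410.9  177.1] F [ 0.4 -0.6 -1. ] M [0.08 0.04 0.06] w 21.1 q [-0.47  0.44 -0.12 -0.   -1.01 -0.84] head 15.3 z [ 0.005 -0.002 -1.   ]
top
[143.8 151.1] 17 [ 4 11] [607.4 294.4  15. ]
scene
[143.5 166.5] 20 [12  6] [ 629.  -349.1   13. ]
[196.5 276.2] 30 [12  6] [733.8  33.1  13. ]
[309.1 309.3] 16 [9 3] [609.2 261.9  13. ]
dish [329.8 146.4] None
dish [165.8 173.9] None
```

Emit:
play_rows(
  series=[
    [7.4,35,0,0,0,0],
    [7.4,35,0,0,0,0],
    [7.4,35,0,0,0,0],
    [7.4,35,0,0,0,0],
    [7.4,35,0,0,0,0],
    [7.4,35,0,0,0,0],
    [7.4,35,0,0,0,0],
    [7.4,35,0,0,0,0],
    [7.4,35,0,0,0,0],
    [7.4,35,0,0,0,0],
    [7.4,35,0,0,0,0],
    [7.4,35,0,0,0,0],
    [7.4,35,0,0,0,0],
    [7.4,35,0,0,0,0],
    [7.4,35,0,0,0,0],
    [7.4,35,0,0,0,0],
    [7.4,35,0,0,0,0],
    [7.4,35,0,0,0,0],
    [7.4,34,0,0,0,0],
    [0,0,0,0,0,0],
  ],
)

```text
clock: 39.6
position: [602.7, 258.7, 171.6]
ee_rot: [-0.136, 0.991, -0.0, -0.001]
contact_force: [0.6, 0.1, 0.6]
gripper_width: 21.2
grasp_force: 58.8
```

Emit:
play_rows(
  series=[
    [0,0,-5,0,0,0],
    [0,0,-5,0,0,0],
    [0,0,0,0,0,0],
    [0,0,0,0,0,0],
  ],
)

```text
clock: 39.93
position: [601.7, 251.8, 163.4]
ee_rot: [-0.132, 0.991, -0.001, -0.001]
contact_force: [-0.7, -0.1, 0.4]
gripper_width: 21.0
grasp_force: 58.8
```

```bash
python3 st.py; python3 - <<'E'
from h import *
d=grab('scene')
a=d['image'].astype(int); p=read_state()['position']
for z in(133,140,145):
    q=proj(d,[p[0],p[1],z])[0]
    B=blob(d,q,lambda a:(a.min(2)>85)&(a[...,0]-a[...,2]>8),9); print(z,q,B and (B[0],B[1],onz(d,B[0],z).round(1)))
E
```

```text
39.9333 [601.7 251.8 163.4] F [-0.7 -0.1  0.4] M [-0.03 -0.01  0.01] w 21.0 q [ 0.64  0.5  -0.04 -0.   -1.03 -1.95] head 15.2 z [-0.002 -0.002 -1.   ]
133 [313.36494442 277.79211758] (array([312.94573643, 275.07751938]), np.int32(129), array([598.3, 247.9, 133. ]))
140 [313.73796437 276.06507468] (array([313.        , 274.71323529]), np.int32(136), array([600.9, 249.3, 140. ]))
145 [314.00794644 274.81547149] (array([313.09333333, 273.94666667]), np.int32(150), array([601.9, 249.7, 145. ]))
```

Emit:
play_rows(
  series=[
    [2,1.5,-12,0,0,0],
    [0,0,-10,0,0,0],
    [0,0,-7,0,0,0],
    [0,0,0,0,0,0],
    [0,0,0,0,0,0],
  ],
)

```text
clock: 40.4
position: [604.0, 254.6, 134.4]
ee_rot: [-0.133, 0.991, -0.001, -0.001]
contact_force: [0.0, 0.1, 0.1]
gripper_width: 21.1
grasp_force: 58.8
```

Emit:
play_rows(
  series=[
    [0,0,0,0,0,0],
    [0,0,0,0,0,0],
    [0,0,0,0,0,0],
    [0,0,0,0,0,0],
    [0,0,0,0,0,0],
    [0,0,25,0,0,0],
    [0,0,20,0,0,0],
    [0,0,0,0,0,0],
  ],
  gripper=0.6,
)

```text
clock: 41.07
position: [606.6, 256.2, 185.7]
ee_rot: [-0.134, 0.991, 0.001, 0.004]
contact_force: [0.8, 0.6, 0.6]
gripper_width: 51.0
grasp_force: 0.0
```

Emit:
play_rows(
  series=[
    [-24.6,-6.8,0,0,0,0.5],
    [-24.6,-6.8,0,0,0,0.5],
    [-24.6,-6.8,0,0,0,0.5],
    [-24.6,-6.8,0,0,0,0.5],
    [-24.6,-6.8,0,0,0,0.5],
    [0,0,0,0,0,0.6],
    [0,0,0,0,0,0.6],
    [0,0,0,0,0,0.06],
    [0,0,0,0,0,0],
    [0,0,0,0,0,0],
  ],
)

```text
clock: 41.9
position: [481.4, 221.1, 180.5]
ee_rot: [-0.324, 0.946, 0.0, 0.0]
contact_force: [-0.6, 0.2, 0.3]
gripper_width: 51.0
grasp_force: 0.0
```

```bash
python3 st.py; python3 tabs.py; python3 - <<'E'
from h import *
d=grab('scene');t=grab('top')
def crop(d,x,y,w,h,f):return cv2.resize(cv2.cvtColor(d['image'],4)[y:y+h,x:x+w],None,fx=f,fy=f,interpolation=cv2.INTER_CUBIC)
cv2.imwrite('pics/c12.png',np.vstack([np.hstack([crop(d,270,230,90,90,4.4),crop(t,125,120,90,90,4.4)]),crop(t,70,60,350,195,792/350)[40:240]]))
E
```

```text
41.9 [481.4 221.1 180.5] F [-0.6  0.2  0.3] M [0.01 0.02 0.02] w 51.0 q [ 0.74  0.29 -0.33 -0.   -0.94 -1.65] head 37.8 z [ 0.  0. -1.]
top
[155.9 140.6] 29 [13  5] [638.5 257.6  15. ]
[152.8 149. ] 48 [7 9] [613.  267.1  15. ]
scene
[143.5 166.4] 22 [12  7] [ 628.8 -349.4   13. ]
[253.6 205.4] 56 [14 10] [500.6 -23.7  13. ]
[196.5 276.3] 31 [12  6] [733.8  33.1  13. ]
[309.1 309.3] 16 [9 3] [609.2 261.9  13. ]
dish [329.8 146.4] None
dish [165.8 173.9] None
```

View pics/c12.png

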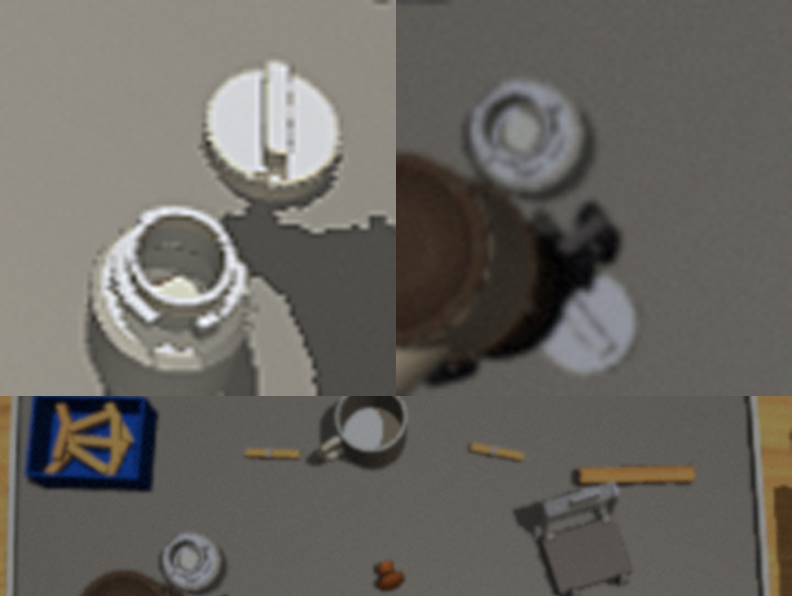

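```bash
python3 - <<'E'
from h import *
d=grab('scene');t=grab('top')
for h in (20,30,40,50,60,70,80):
    c=onz(t,(152.8,149.),h)
    u=np.array(d['eye'])-c;u[2]=0;u/=np.linalg.norm(u)
    print(h,c.round(1),np.hypot(c[0]-603.8,c[1]-253.2).round(1),proj(d,[c-13*u,c,c+13*u]).round(1).tolist())
print(proj(d,[603.8,253.2,97]))
for v in range(284,302):print(v,d['image'][v,304:320].min(1).tolist())
E
```

```text
20 [612.3 266.   20. ] 15.4 [[311.2, 304.6], [309.9, 310.3], [308.5, 316.1]]
30 [610.6 264.   30. ] 12.7 [[311.4, 301.5], [310.1, 307.2], [308.8, 313.0]]
40 [608.9 261.9  40. ] 10.1 [[311.6, 298.2], [310.3, 304.0], [309.0, 309.8]]
50 [607.2 259.9  50. ] 7.5 [[311.9, 295.0], [310.6, 300.7], [309.3, 306.6]]
60 [605.5 257.8  60. ] 5.0 [[312.1, 291.7], [310.8, 297.4], [309.5, 303.3]]
70 [603.9 255.8  70. ] 2.6 [[312.3, 288.3], [311.1, 294.1], [309.8, 300.0]]
80 [602.2 253.8  80. ] 1.7 [[312.6, 284.9], [311.3, 290.7], [310.0, 296.6]]
[[311.38299795 287.22463478]]
284 [85, 86, 89, 91, 89, 90, 93, 91, 92, 90, 90, 89, 88, 84, 75, 121]
285 [84, 85, 87, 105, 99, 109, 103, 92, 92, 89, 90, 89, 88, 85, 78, 65]
286 [87, 75, 81, 92, 93, 92, 75, 82, 93, 88, 87, 87, 86, 84, 79, 69]
287 [92, 91, 92, 92, 91, 91, 93, 92, 93, 76, 77, 87, 86, 82, 81, 71]
288 [91, 90, 91, 91, 92, 93, 93, 93, 92, 91, 92, 90, 86, 81, 78, 71]
289 [90, 91, 91, 91, 92, 92, 91, 91, 92, 90, 89, 90, 88, 80, 76, 73]
290 [88, 88, 90, 89, 89, 90, 90, 91, 89, 91, 88, 90, 88, 86, 78, 69]
291 [115, 120, 121, 113, 106, 102, 91, 83, 88, 88, 89, 88, 90, 88, 77, 65]
292 [118, 123, 123, 121, 118, 95, 101, 107, 87, 80, 85, 86, 87, 87, 79, 55]
293 [112, 103, 92, 94, 89, 169, 216, 191, 138, 111, 106, 90, 84, 84, 77, 85]
294 [124, 83, 86, 168, 209, 202, 199, 198, 208, 175, 126, 112, 93, 75, 67, 140]
295 [228, 215, 203, 198, 196, 194, 194, 194, 196, 203, 152, 95, 105, 76, 137, 210]
296 [192, 224, 210, 196, 190, 190, 191, 190, 192, 195, 174, 124, 138, 184, 214, 198]
297 [101, 169, 212, 221, 216, 206, 198, 200, 198, 199, 205, 219, 223, 229, 202, 134]
298 [76, 80, 105, 170, 193, 208, 223, 222, 222, 222, 227, 198, 161, 133, 82, 85]
299 [87, 82, 81, 86, 89, 112, 130, 127, 127, 129, 116, 90, 82, 75, 84, 107]
300 [172, 99, 97, 92, 87, 87, 87, 86, 87, 87, 80, 81, 87, 100, 110, 108]
301 [228, 191, 122, 88, 92, 97, 100, 99, 99, 96, 95, 103, 105, 176, 182, 123]
```

All four tablets are in the bottle, with the top of the stack at about z = 56. The cap is where it was left, so I pick it up again.

Emit:
play_rows(
  series=[
    [-0.6,-0.9,-30,0,0,0],
    [0,0,-35,0,0,0],
    [0,0,-30,0,0,0],
    [0,0,-20,0,0,0],
    [0,0,-8,0,0,0],
    [0,0,-3,0,0,0],
    [0,0,0,0,0,0],
    [0,0,0,0,0,0],
  ],
)

```text
clock: 42.87
position: [481.6, 220.8, 55.7]
ee_rot: [-0.325, 0.946, 0.0, 0.001]
contact_force: [0.6, 0.1, 0.6]
gripper_width: 51.2
grasp_force: 0.0
```

Emit:
play_rows(
  series=[
    [0,0,0,0,0,0],
    [0,0,0,0,0,0],
    [0,0,0,0,0,0],
    [0,0,0,0,0,0],
    [0,0,0,0,0,0],
    [0,0,0,0,0,0],
    [0,0,0,0,0,0],
    [0,0,0,0,0,0],
    [0,0,0,0,0,0],
  ],
  gripper=0,
)

```text
clock: 43.62
position: [481.2, 220.5, 55.7]
ee_rot: [-0.325, 0.946, 0.0, 0.001]
contact_force: [-1.0, -0.4, 5.5]
gripper_width: 10.1
grasp_force: 61.5
```

```bash
python3 st.py
```

```text
43.6167 [481.2 220.5  55.7] F [-1.  -0.4  5.5] M [-0.05  0.4  -0.01] w 10.1 q [ 0.74  0.46 -0.47  0.   -0.64 -1.65] head 37.9 z [ 0.001  0.001 -1.   ]
```

Emit:
play_rows(
  series=[
    [0,0,25,0,0,0],
    [0,0,40,0,0,0],
    [0,0,40,0,0,0],
    [0,0,30,0,0,0],
    [24.6,6.6,0,0,0,0],
    [24.6,6.6,0,0,0,0],
    [24.6,6.6,0,0,0,0],
    [24.6,6.6,0,0,0,0],
    [24.6,6.6,0,0,0,0],
    [0,0,0,0,0,0],
    [0,0,0,0,0,0],
    [0,0,0,0,0,0],
    [0,0,0,0,0,0],
  ],
)

```text
clock: 44.7
position: [602.7, 252.8, 189.4]
ee_rot: [-0.324, 0.946, -0.0, -0.0]
contact_force: [0.8, -0.3, -0.7]
gripper_width: 10.0
grasp_force: 60.6
```

```bash
python3 st.py
```

```text
44.7 [602.7 252.8 189.4] F [ 0.8 -0.3 -0.7] M [-0.    0.02  0.03] w 10.0 q [ 0.64  0.48 -0.01 -0.   -1.08 -1.55] head 37.9 z [-0.001 -0.    -1.   ]
```

Emit:
play_rows(
  series=[
    [1.5,0.7,-12,0,0,0],
    [0,0,-15,0,0,0],
    [0,0,-12,0,0,0],
    [0,0,-6,0,0,0],
    [0,0,-4,0,0,0],
    [0,0,-3,0,0,0],
    [0,0,0,0,0,0],
    [0,0,0,0,0,0],
  ],
)

```text
clock: 45.37
position: [605.0, 253.9, 137.5]
ee_rot: [-0.324, 0.946, 0.0, -0.0]
contact_force: [-0.9, 0.4, -1.5]
gripper_width: 9.9
grasp_force: 60.6
```

Emit:
play_rows(
  series=[
    [0,0,-2,0,0,0],
    [0,0,-2,0,0,0],
    [0,0,0,0,0,0],
    [0,0,0,0,0,0],
  ],
)

```text
clock: 45.7
position: [605.1, 253.8, 133.6]
ee_rot: [-0.324, 0.946, 0.0, -0.0]
contact_force: [-1.9, 0.2, -1.0]
gripper_width: 10.0
grasp_force: 60.7
```

```bash
python3 st.py
```

```text
45.7 [605.1 253.8 133.6] F [-1.9  0.2 -1. ] M [0.01 0.54 0.01] w 10.0 q [ 0.64  0.54 -0.07 -0.   -0.97 -1.55] head 37.9 z [-0.  0. -1.]
```

Emit:
play_rows(
  series=[
    [-0.7,0,-2,0,0,0],
    [0,0,-2,0,0,0],
    [0,0,-2,0,0,0],
    [0,0,-2,0,0,0],
    [0,0,0,0,0,0],
    [0,0,0,0,0,0],
  ],
)

```text
clock: 46.2
position: [605.0, 253.9, 127.8]
ee_rot: [-0.325, 0.946, -0.0, 0.001]
contact_force: [-3.7, -1.8, 8.1]
gripper_width: 10.2
grasp_force: 61.9
```

Emit:
play_rows(
  series=[
    [0,0,-2,0,0,0],
    [0,0,-2,0,0,0],
    [0,0,0,0,0,0],
    [0,0,0,0,0,0],
  ],
)

```text
clock: 46.53
position: [605.0, 253.9, 125.1]
ee_rot: [-0.325, 0.946, -0.0, 0.001]
contact_force: [-5.2, -1.4, 12.4]
gripper_width: 9.8
grasp_force: 62.5
```

```bash
python3 st.py
```

```text
46.5333 [605.  253.9 125.1] F [-5.2 -1.4 12.4] M [-0.48  1.8   0.04] w 9.8 q [ 0.64  0.55 -0.08  0.   -0.95 -1.55] head 37.9 z [ 0.003  0.    -1.   ]
```

Emit:
play_rows(
  series=[
    [0,0,-1.5,0,0,0],
    [0,0,-1.5,0,0,0],
    [0,0,-1,0,0,0],
    [0,0,0,0,0,0],
    [0,0,0,0,0,0],
  ],
)

```text
clock: 46.95
position: [605.1, 253.9, 122.6]
ee_rot: [-0.325, 0.946, -0.0, 0.002]
contact_force: [-8.1, -2.2, 19.6]
gripper_width: 10.5
grasp_force: 63.3
```

```bash
python3 st.py
```

```text
46.95 [605.1 253.9 122.6] F [-8.1 -2.2 19.6] M [-0.63  2.61  0.02] w 10.5 q [ 0.64  0.55 -0.08  0.   -0.94 -1.55] head 37.9 z [ 0.003  0.    -1.   ]
```

Emit:
play_rows(
  series=[
    [0,0,0,0,0,-0.6],
    [0,0,0,0,0,-0.6],
    [0,0,0,0,0,-0.6],
    [0,0,0,0,0,-0.6],
    [0,0,0,0,0,-0.6],
    [0,0,0,0,0,-0.6],
    [0,0,0,0,0,-0.6],
    [0,0,0,0,0,-0.6],
    [0,0,0,0,0,-0.6],
    [0,0,0,0,0,-0.6],
    [0,0,0,0,0,-0.6],
    [0,0,0,0,0,-0.6],
    [0,0,0,0,0,-0.6],
    [0,0,0,0,0,-0.6],
    [0,0,0,0,0,-0.6],
    [0,0,0,0,0,-0.6],
    [0,0,0,0,0,-0.6],
    [0,0,0,0,0,-0.63],
    [0,0,0,0,0,0],
    [0,0,0,0,0,0],
  ],
)

```text
clock: 48.62
position: [605.4, 252.9, 122.6]
ee_rot: [0.233, 0.972, -0.0, 0.002]
contact_force: [-6.0, -4.8, 18.2]
gripper_width: 10.0
grasp_force: 63.2
```

```bash
python3 st.py
```

```text
48.6167 [605.4 252.9 122.6] F [-6.  -4.8 18.2] M [-1.44  2.03  0.18] w 10.0 q [ 0.64  0.55 -0.08  0.   -0.94 -2.69] head -27.0 z [ 0.004 -0.001 -1.   ]
```

Turned to the locked angle (-27.0°). I let it rise into the notches.

Emit:
play_rows(
  series=[
    [0,0,2,0,0,0],
    [0,0,2,0,0,0],
    [0,0,2,0,0,0],
    [0,0,2,0,0,0],
    [0,0,0,0,0,0],
    [0,0,0,0,0,0],
  ],
)

```text
clock: 49.12
position: [605.4, 252.9, 128.1]
ee_rot: [0.234, 0.972, -0.0, 0.001]
contact_force: [-2.8, -4.0, 9.8]
gripper_width: 9.8
grasp_force: 61.9
```

Emit:
play_rows(
  series=[
    [0,0,1.5,0,0,0],
    [0,0,1,0,0,0],
    [0,0,0,0,0,0],
    [0,0,0,0,0,0],
  ],
)

```text
clock: 49.45
position: [605.3, 253.0, 129.7]
ee_rot: [0.234, 0.972, -0.0, 0.001]
contact_force: [-1.1, -3.5, 6.9]
gripper_width: 10.1
grasp_force: 61.7
```

```bash
python3 st.py
```

```text
49.45 [605.3 253.  129.7] F [-1.1 -3.5  6.9] M [-1.25  0.46  0.07] w 10.1 q [ 0.64  0.54 -0.07  0.   -0.96 -2.69] head -27.1 z [ 0.002 -0.001 -1.   ]
```

Emit:
play_rows(
  series=[
    [0,0,1,0,0,0],
    [0,0,1,0,0,0],
    [0,0,1,0,0,0],
    [0,0,0,0,0,0],
    [0,0,0,0,0,0],
  ],
)

```text
clock: 49.87
position: [605.2, 253.0, 129.8]
ee_rot: [0.235, 0.972, -0.0, 0.0]
contact_force: [2.8, -5.0, -2.0]
gripper_width: 10.4
grasp_force: 60.4
```

```bash
python3 st.py
```

```text
49.8667 [605.2 253.  129.8] F [ 2.8 -5.  -2. ] M [-1.28 -1.07  0.07] w 10.4 q [ 0.64  0.54 -0.07  0.   -0.96 -2.69] head -27.1 z [ 0.    -0.001 -1.   ]
```

The cap no longer rises while the force reverses, so it is caught by the hooks. I release and withdraw.

Emit:
play_rows(
  series=[
    [0,0,0,0,0,0],
    [0,0,0,0,0,0],
    [0,0,0,0,0,0],
    [0,0,0,0,0,0],
    [0,0,0,0,0,0],
    [0,0,25,0,0,0],
    [0,0,35,0,0,0],
    [0,0,40,0,0,0],
    [0,0,20,0,0,0],
    [-20,-20,0,0,0,0],
    [-30,-20,0,0,0,0],
    [-30,-20,0,0,0,0],
    [-30,-20,0,0,0,0],
    [-30,-20,0,0,0,0],
    [0,0,0,0,0,0],
    [0,0,0,0,0,0],
  ],
  gripper=0.6,
)

```text
clock: 51.2
position: [463.3, 153.1, 252.0]
ee_rot: [0.234, 0.972, 0.001, 0.001]
contact_force: [0.7, 0.4, 0.0]
gripper_width: 51.3
grasp_force: 0.0
```

```bash
python3 st.py; python3 - <<'E'
from h import *
d=grab('scene');t=grab('top')
d0=cv2.cvtColor(cv2.imread('pics/scene0.png'),4)
for nm,a in(('now',d['image']),('start',d0)):
    B=blob(dict(image=a),(311,288),lambda a:a.min(2)>190,25); ys,xs=np.nonzero(B[2]);print(nm,B[0].round(1),B[1],xs.min(),xs.max(),ys.min(),ys.max())
print('diff',np.abs(d['image'][270:325,285:335].astype(int)-d0[270:325,285:335]).mean())
for c,uv in((t,(238,150)),(d,(232,232))):
    B=blob(c,uv,lambda a:(a[...,0]-a[...,2]>50),25); print('knob',B[0].round(1),B[1],onz(c,B[0],20).round(1))
def crop(d,x,y,w,h,f):return cv2.resize(cv2.cvtColor(d['image'],4)[y:y+h,x:x+w],None,fx=f,fy=f,interpolation=cv2.INTER_CUBIC)
cv2.imwrite('pics/fin.png',crop(d,120,110,260,220,2.7))
E
```

```text
51.2 [463.3 153.1 252. ] F [0.7 0.4 0. ] M [ 0.05 -0.07  0.03] w 51.3 q [ 0.65  0.15 -0.33 -0.   -1.09 -2.7 ] head -27.1 z [ 0.002  0.001 -1.   ]
now [309.8 288.2] 617 294 327 273 304
start [310.3 287.6] 545 294 327 273 303
diff 18.19781818181818
knob [241.7 156.1] 62 [5.848e+02 5.000e-01 2.000e+01]
knob [235.  226.5] 111 [583.3  -3.9  20. ]
```

View pics/fin.png

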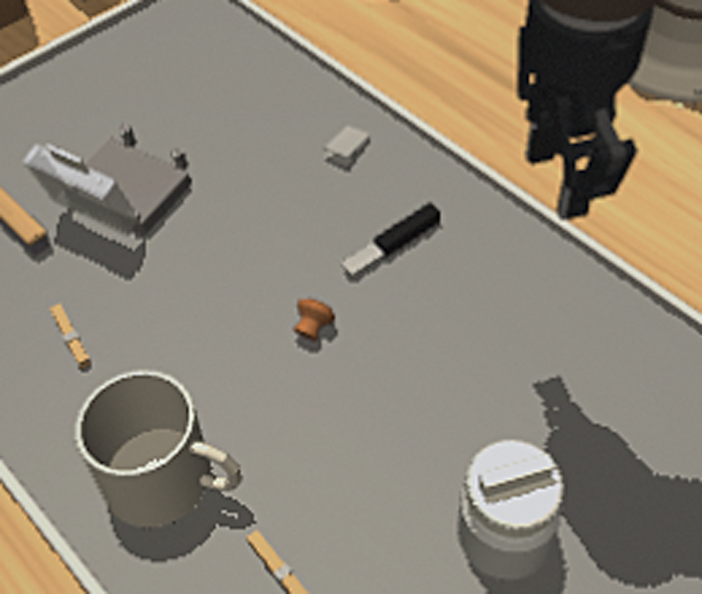

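The last picture shows the cap back on with the same outline as at the start (centre near (515,485)), the cover open, the lever flat and nothing stray. The wooden knob is tipped over but is only about 20–30 mm from its place. I hand in.

```bash
python3 -c "
from bench import job_done
print(job_done())"
```

```text
the job is handed in; nothing more can be done
None
```

Job handed in, with no verdict returned: all four tablets are in the bottle, the cap is locked back on, the dish cover stands open and the lever lies on the tray; the wooden knob was tipped over and moved about 20–30 mm, inside the 60 mm limit.

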